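# Mirror the tool rest

## Robot

A 6-joint arm with a two-finger parallel gripper is mounted at the origin on a cart in front of the work surface, level with it; the furniture and walls round the work are solid. World frame = base frame: x ahead of the robot, y to its left, z up, the work surface at z = 0. Lengths are in m, angles in rad, forces in N, time in s.
With the tool pointing down it reaches from about 0.35 to 0.775 m from the base axis. Payload 7.3 kg.
Tool frame: the origin (TCP) lies at the very end of the fingers, on their centre line; the grasp point (between the pads) lies 19 mm behind it; x points along the fingers, y is the direction in which the jaws open and shut, and the axes are right-handed (so a half turn about x gives the same grasp; the last joint's range is limited). The gripper opens to 92 mm and grips with 3 to 60 N. Pads are 19 mm wide; open, the fingers measure 130 mm over their backs; the gripper's body (75 mm by 190 mm) begins 47 mm behind the grasp point.
Start: joints at [1.024, 0.342, 1.524, -0, 1.275, -0.146], TCP at [0.205, 0.483, 0.227] pointing down, gripper open.
Joint ranges: [-2.53, 2.53], [-0.77, 2.02], [0.04, 2.7], [-1, 4.14], [0.28, 2.66], [-3.11, 3.11]. Speed limits (rad/s): [2.57, 2.57, 3.14, 3.14, 3.14, 3.14].

## Interface

Orientations are given as [roll, pitch, yaw] about the fixed x, y, z axes, in that order (R = Rz(yaw) Ry(pitch) Rx(roll)).
In Python, from cell import observe, vision, job gives the robot as it stands.
- The arm moves only by the tool send_rows, never from a script. Its argument "motion" is a list of rows, each an object with "hand": the opening, from -1 (shut) to 1 (fully open), so that 0 is half open; "slide": the shift along the tool's x, y, z in mm, a list of three; "spin": the turn about the tool's x in rad. In form: [{"hand": hand, "slide": [tx, ty, tz], "spin": spin}, ...]. A call has 1 to 8 rows; each row shifts and turns the pose as measured when the row begins, along the tool's axes as they then stand; what a row does not reach is not made up. A row lasts 1/10 s, in which the tool goes at most 50 mm and 8.59 degrees, less where a joint would pass 70% of its speed; a pose out of reach is approached as far as the arm can. A call with a gripper value outside its range is refused whole. The fingers move at their own pace and stop on an object; "grip_force" is the grip in N (left out, the last holds). Time passes only in rows, so rows that do not move let the fingers close. It gives the time, the measured TCP pose, the force and the opening at its end, in the units of the state.
- observe(): the state, without advancing time (a new reading comes with each control period).
- vision.read_camera(name): name is "scene" or "side" or "wrist"; returns a dict with "pixels" (420x560x3 uint8, blue, green, red), "range_z" (420x560 float32, m along the optical axis (not along the pixel's ray), 0 where there is no reading), "fx", "fy", "cx", "cy" (pixels), "world_from_camera" (4x4, takes a point from camera to world coordinates); the wrist camera has in their place "T_tool_cam" (4x4, takes a point from camera to tool coordinates, whose origin is the TCP and whose axes are the tool frame's). Camera axes: x right, y down, z forward; pixel columns grow to the right and rows downward; lengths in m; the calibration is good to about 2 mm. The wrist camera is an equidistant fisheye: a pixel r from the principal point sees the ray r / f radians off the axis. A picture is of the moment at which its call begins: read the wrist's pose just before it.
- job.hand_in(): hands the job in, once; it reports no verdict.
Trained networks look in a picture, given as the dict that the camera call returned (one of the last four; its "shot" number tells which), for a name from the list of things; names that differ only in an ending like _2 or _b are one class to them, and where a whole thing is asked for, a point or a joint stands for the part that bears it (a point fixed in the world has none). Each returns a list of dicts, best first, with "conf" (0 to 1); they miss things now and then, are a little off and sometimes report something else, mostly with a low value. They report only what shows in the picture. A call takes as long as a camera call.
- vision.search_frame(picture, thing): "uv" ([column, row] in pixels, amid what is visible of it).
- vision.cut_out(picture, thing): "mask" (420x560 bool, what is visible of it) and "uv" ([column, row] in pixels, amid what is visible of it).
The state is a dict: "time": time; "qpos": joint angles; "qvel": joint speeds; "joint_efforts": joint torques, N m; "tool_pos": TCP position; "tool_rot": TCP orientation; "contact_force": force on the tool from outside, world axes, zero at the start; "torque": the same for the moment, N m; "opening": finger opening in m.
Only numpy, scipy, OpenCV 4.12 (cv2) and the standard library are available. Lean on these libraries where they do the work, as an engineer would, in place of code of your own. Each camera call takes 0.05 s, during which the arm holds its last target.

## Task

A left-handed carver takes over the bench: move the four hand tools from the full rack to the empty rack in reverse order, so that the tool now at the left end finishes at the right end, and so on (left and right as the robot sees them). Lay each tool in its own pair of notches with the middle of its handle between the two rails, let go of it, and leave the tub and the nearby spool beside the racks where they are.

Things in the scene. Friction and masses are not known exactly. Their poses are not given: they have to be found in the camera images.
- gouge_handle (a point): carving gouge: slim dark-brown wooden handle (20 mm thick, 105 long), flat grey blade; 110 g; tip 159 mm, butt 55 mm from this point. Point: middle of the handle on its centre line, where it about balances; x along the tool to its tip. Starts level in some notch of the full rack, tip away from the robot, point 50 mm above the bench; the round handle may roll about x
- dark_awl_handle (a point): stout awl: fat dark-brown wooden handle (31 mm thick, 85 long), thin steel spike; 90 g; tip 128 mm, butt 42 mm from this point. Point: middle of the handle on its centre line, where it about balances; x along the tool to its tip. Starts level in some notch of the full rack, tip away from the robot, point 56 mm above the bench; the round handle may roll about x
- spatula_handle (a point): modelling spatula: slim blue round handle (18 mm thick, 100 long), flat 20 mm wide steel blade; 60 g; tip 148 mm, butt 53 mm from this point. Point: middle of the handle on its centre line, where it about balances; x along the tool to its tip. Starts level in some notch of the full rack, tip away from the robot, point 49 mm above the bench; the round handle may roll about x
- red_awl_handle (a point): awl: red handle (26 mm thick, 80 long), thin steel spike; 70 g; tip 116 mm, butt 39 mm from this point. Point: middle of the handle on its centre line, where it about balances; x along the tool to its tip. Starts level in some notch of the full rack, tip away from the robot, point 53 mm above the bench; the round handle may roll about x
- rack_full: fixed wooden tool rest holding the four tools at the start, one per pair of notches, the middle of each handle within 6 mm of midway between the rails. Base board 96 mm in x, 252 in y, 10 thick; on it two notched rails along y, 10 mm thick, at x = -26 and +26 mm (42 mm free between them). Origin: middle of the underside, on the bench; z up; x away from the robot
- rack_empty: empty rack, same make, end to end with the full one on either side. Both: four pairs of notches at y = +90, +30, -30, -90 mm (left to right), a handle lies in a pair parallel to x. Notch floors flat, 19 mm wide, 40 mm above the bench; 45-degree teeth between them rise to 58 mm and centre a handle. Behind the racks, fixed tools stick out of a shelf up to 150 mm high: carry blades above them
- paste_tub: bystander: cream plastic tub with a lid, 72 mm across, 42 mm high; origin at the centre of its underside; leave it where it is
- thread_spool: bystander: brown thread spool standing upright, the one nearer the racks, 42 mm across, 45 mm high; origin at the centre of its underside; leave it where it is

How it is judged:
By the outcome, as a careful person would: the job done as asked, in the order asked, and still so for the second after the job is handed in, with the robot touching nothing.
It also fails if it takes over 93 s, if anything falls off the work surface, if the arm or the gripper's body presses on something with over 40 N, if the wrist force passes 120 N, or if a joint passes its speed limit or range.

## Working session

There is one attempt and no reset: what is moved stays moved. The work goes in short steps, Python scripts to look and compute and a tool call to move; the robot and the scene stay as the last step left them, time stands still between calls to the robot, and variables do not carry over. Pictures are saved under pics/ and viewed, and the job is handed in when it is done.

Besides the shell and the picture viewer there is one more tool, called after "Emit:" as name(argument=value, ...) on one line, values as JSON. send_rows: Moves the arm, as the interface text tells. Its arguments: {"type":"object","properties":{"motion":{"type":"array","items":{"type":"object","properties":{"hand":{"type":"number"},"slide":{"type":"array","items":{"type":"number"}},"spin":{"type":"number"}}}},"grip_force":{"type":"number"}},"required":["motion"]}

```bash
ls; mkdir -p pics
python3 - <<'E'
from cell import observe, vision, job
import cv2
s=observe(); print(s)
for n in ["scene","side","wrist"]:
    p=vision.read_camera(n); cv2.imwrite(f"pics/{n}0.png",p["pixels"]); print(n,p["fx"],p["cx"],p["cy"],p.get("world_from_camera"),p.get("T_tool_cam"))
E
```

```text
pics
{'time': 0.0, 'qpos': array([ 1.02396653e+00,  3.42728856e-01,  1.52504191e+00,  6.77300471e-06,
        1.27542106e+00, -1.46053631e-01]), 'qvel': array([ 2.58192745e-04,  8.30464225e-05, -5.39117822e-04,  6.82460429e-04,
       -1.82041692e-04,  3.39590798e-04]), 'joint_efforts': array([ 1.47888662e-03, -4.31261730e+01, -2.44221926e+01,  7.17221992e-02,
        5.59725228e-02, -1.92728317e-04]), 'tool_pos': array([0.20459952, 0.48302894, 0.22603311]), 'tool_rot': array([-1.72089984,  1.56919714, -2.12167799]), 'contact_force': array([-0.56354709, -0.52410608,  0.49447413]), 'torque': array([-0.00868844,  0.04181314, -0.01104438]), 'opening': 0.09147889023066963}
scene 444.5097071368111 279.3294943594338 211.10018209227607 [[ 0.94608178 -0.19852044  0.25596662  0.18027698]
 [-0.32367777 -0.61040856  0.72293436 -0.84855489]
 [ 0.01272697 -0.76680572 -0.64175307  0.89643881]
 [ 0.          0.          0.          1.        ]] None
side 382.59352450414946 277.589228357191 211.73887143010793 [[-0.88542708  0.32966979 -0.32762282  0.92369679]
 [ 0.46435611  0.6575068  -0.59334494  0.81735626]
 [ 0.01980633 -0.67749734 -0.7352585   0.98857513]
 [ 0.          0.          0.          1.        ]] None
wrist 325.19226210127806 283.7183576229268 210.06696130682855 None [[-3.59898543e-05 -2.83633625e-01  9.58932722e-01 -1.58120176e-01]
 [ 9.99999593e-01  8.54771657e-04  2.90355952e-04 -6.28463202e-04]
 [-9.02023223e-04  9.58932342e-01  2.83633479e-01 -7.66357672e-02]
 [ 0.00000000e+00  0.00000000e+00  0.00000000e+00  1.00000000e+00]]
```

View pics/scene0.png

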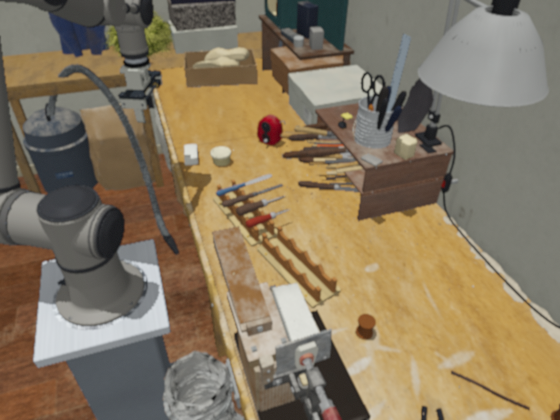

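View pics/side0.png

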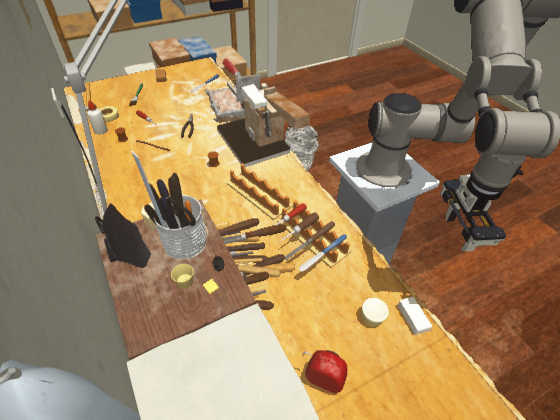

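View pics/wrist0.png

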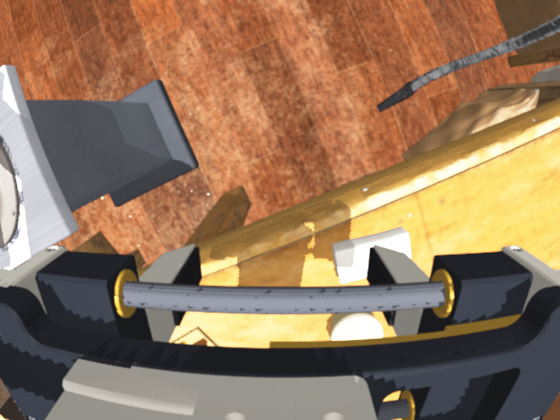

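The full rack is on the left, holding the blue spatula, two brown tools and the red awl at its right end. The empty rack is on the right. Next I measure their positions.

```bash
cat > h.py <<'E'
from cell import observe, vision, job
import numpy as np, cv2
def pts(p,mask=None):
    z=p["range_z"]; v,u=np.nonzero((z>0)&(mask if mask is not None else True))
    d=z[v,u]; c=np.stack([(u-p["cx"])/p["fx"]*d,(v-p["cy"])/p["fy"]*d,d,np.ones_like(d)])
    return (p["world_from_camera"]@c)[:3].T,u,v
T=["gouge_handle","dark_awl_handle","spatula_handle","red_awl_handle"]
E
python3 - <<'E'
from h import *
np.set_printoptions(precision=4,suppress=True)
for n in ["scene","side"]:
    p=vision.read_camera(n)
    np.savez(f"{n}.npz",**{k:p[k] for k in ["pixels","range_z","fx","fy","cx","cy","world_from_camera"]})
    im=p["pixels"].copy()
    for t in T+["rack_full","rack_empty","paste_tub","thread_spool"]:
        for i,r in enumerate(vision.cut_out(p,t)[:3]):
            w,_,_=pts(p,r["mask"])
            print(n,t,i,round(r["conf"],2),np.round(r["uv"]),r["mask"].sum(), np.median(w,0), w.min(0),w.max(0))
            if i==0:
                cv2.putText(im,t[:6],tuple(int(x) for x in r["uv"]),0,.35,(0,255,0))
                im[r["mask"]]=im[r["mask"]]//2+np.array([0,100,0],np.uint8)
    cv2.imwrite(f"pics/{n}_m.png",im)
E
```

```text
scene gouge_handle 0 0.77 [242. 197.] 307 [0.4363 0.1985 0.0503] [ 0.363   0.1736 -0.0055] [0.5663 0.2857 0.0618]
scene dark_awl_handle 0 0.69 [251. 208.] 300 [0.4373 0.1385 0.0595] [ 0.3944  0.12   -0.0032] [0.5166 0.2354 0.0714]
scene spatula_handle 0 0.79 [242. 188.] 283 [0.4374 0.2619 0.049 ] [ 0.3579  0.2348 -0.006 ] [0.5641 0.3673 0.0602]
scene red_awl_handle 0 0.71 [256. 218.] 199 [0.4448 0.0777 0.0571] [0.4071 0.0633 0.0463] [0.4986 0.0961 0.0669]
scene rack_full 0 0.7 [242. 218.] 1204 [0.4178 0.1204 0.0119] [ 0.3386 -0.1553 -0.0026] [0.4951 0.2948 0.2417]
scene rack_empty 0 0.66 [296. 268.] 2892 [ 0.4997 -0.1046  0.0159] [ 0.4055 -0.3638 -0.006 ] [0.593  0.0976 0.2317]
scene paste_tub 0 0.74 [221. 154.] 321 [0.4257 0.4728 0.0376] [ 0.3944  0.4546 -0.0022] [0.4635 0.5272 0.0442]
scene thread_spool 0 0.58 [367. 324.] 403 [ 0.5792 -0.3321  0.0416] [ 0.5623 -0.347  -0.0027] [ 0.6043 -0.2984  0.0482]
side gouge_handle 0 0.63 [315. 236.] 274 [0.4562 0.21   0.0552] [0.37   0.1834 0.0454] [0.573  0.2412 0.066 ]
side dark_awl_handle 0 0.56 [305. 226.] 232 [0.4516 0.1539 0.064 ] [0.4027 0.1284 0.0106] [0.5202 0.1687 0.0736]
side spatula_handle 0 0.68 [322. 253.] 299 [0.4625 0.2694 0.0529] [0.3656 0.2259 0.0004] [0.5524 0.2965 0.0626]
side spatula_handle 1 0.35 [320. 238.] 1417 [0.4358 0.206  0.022 ] [ 0.3535  0.0452 -0.0016] [0.5662 0.3032 0.1753]
side red_awl_handle 0 0.57 [294. 213.] 201 [0.4558 0.0896 0.0594] [ 0.3879  0.0135 -0.0034] [0.5096 0.1046 0.0676]
side rack_full 0 0.92 [322. 237.] 1336 [0.4335 0.214  0.0208] [ 0.3422  0.0479 -0.0019] [0.5662 0.3032 0.1753]
side rack_empty 0 0.4 [374. 315.] 597 [0.4387 0.4988 0.0428] [0.3983 0.4588 0.0015] [0.4688 0.5294 0.0477]
side paste_tub 0 0.88 [373. 310.] 631 [0.4377 0.4988 0.0427] [ 0.3734  0.4407 -0.0023] [0.4688 0.5294 0.0477]
```

Run:
```python
from h import *
W=[]
for n in ["scene","side"]:
    p=dict(np.load(f"{n}.npz")); w,u,v=pts(p); 
    c=p["pixels"][v,u]
    k=(w[:,0]>.3)&(w[:,0]<.62)&(w[:,1]>-.35)&(w[:,1]<.35)&(w[:,2]<.1)
    W.append((w[k],c[k]))
# topdown: col = (0.35-y)*1000..., row=(0.62-x)*1000 ; two panels
out=[]
for w,c in W:
    im=np.zeros((290,760,3),np.uint8)
    o=np.argsort(w[:,2])
    for (x,y,z),cc in zip(w[o],c[o]):
        cv2.circle(im,(int((.35-y)*1080),int((.6-x)*1080*.85)),2,tuple(int(i) for i in cc),-1)
    out.append(im)
cv2.imwrite("pics/top.png",np.vstack(out))
```

```text
(no output)
```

View pics/top.png

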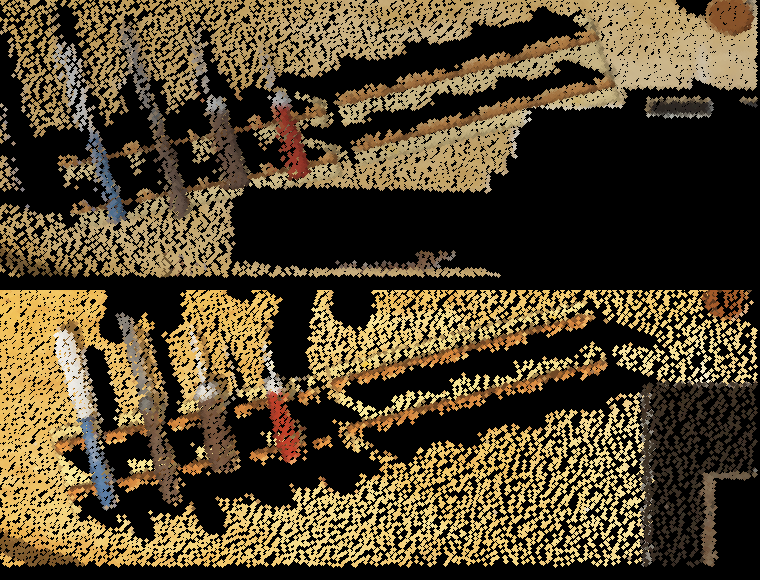

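View pics/scene_m.png

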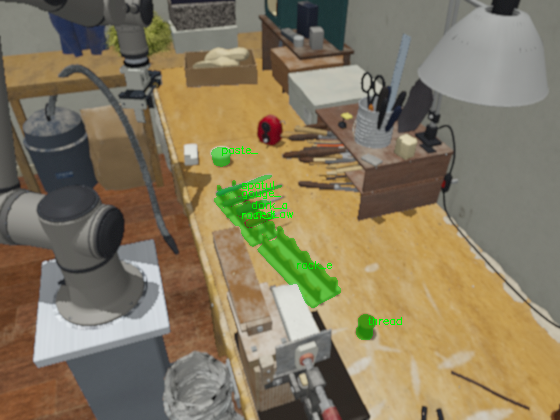

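```bash
cat > fit.py <<'E'
from h import *
from scipy.spatial import cKDTree
from scipy.optimize import least_squares
np.set_printoptions(precision=4,suppress=True)
prof_y=np.arange(-.126,.1261,.001)
d=np.min(np.abs(prof_y[:,None]-np.array([.09,.03,-.03,-.09])),1)
ph=np.clip(.040+(d-.0095),.040,.058)
M=[]
for xr in (-.026,.026):
    for y,h in zip(prof_y,ph):
        for dx in np.arange(-.005,.0051,.0025): M.append((xr+dx,y,h))
        for z in np.arange(.010,h,.003):
            M.append((xr-.005,y,z));M.append((xr+.005,y,z))
for x in np.arange(-.048,.0481,.003):
    for y in np.arange(-.126,.1261,.003): M.append((x,y,.010))
for z in np.arange(0,.011,.003):
    for y in np.arange(-.126,.1261,.003): M+= [(-.048,y,z),(.048,y,z)]
    for x in np.arange(-.048,.0481,.003): M+= [(x,-.126,z),(x,.126,z)]
M=np.array(M); tree=cKDTree(M)
def fit(w,x0,yr=(-.14,.14)):
    def loc(q,w):
        c,s=np.cos(q[2]),np.sin(q[2]); dd=w-np.array([q[0],q[1],q[3]])
        return np.stack([c*dd[:,0]+s*dd[:,1],-s*dd[:,0]+c*dd[:,1],dd[:,2]],1)
    q=np.array(x0,float)
    for it in range(4):
        l=loc(q,w); k=(abs(l[:,0])<.052)&(l[:,1]>yr[0])&(l[:,1]<yr[1])&(l[:,2]>.008)&(l[:,2]<.064)
        ww=w[k]
        r=least_squares(lambda q:tree.query(loc(q,ww))[0],q,loss="soft_l1",f_scale=.002,diff_step=1e-4,x_scale=[.01,.01,.05,.01])
        q=r.x
    return q,len(ww),np.median(tree.query(loc(q,ww))[0])
if __name__=="__main__":
    for n in ["scene","side"]:
        p=dict(np.load(f"{n}.npz")); w,u,v=pts(p)
        k=(w[:,0]>.3)&(w[:,0]<.65)&(w[:,1]>-.35)&(w[:,1]<.4)&(w[:,2]<.1)&(w[:,2]>-.01)
        b=w[k]; bench=b[(b[:,2]<.006)]; print(n,"bench z",np.median(bench[:,2]))
        for dy in (0,):
            print(n,"empty",*fit(w[k],[.50,-.09,.25,0]))
            print(n,"full",*fit(w[k],[.435,.155,.25,0]))
        k=(w[:,0]>.2)&(w[:,0]<.5)&(w[:,1]>-.5)&(w[:,1]<.1)&(w[:,2]>.03)
        for y in np.arange(-.5,.1,.04):
            m=k&(w[:,1]>y)&(w[:,1]<y+.04)&(w[:,2]<.4)
            if m.sum(): print(round(y,2),m.sum(),"x",w[m,0].min(),w[m,0].max(),"z95",np.percentile(w[m,2],95),w[m,2].max())
E
python3 fit.py
```

```text
scene bench z -0.0018180988477254356
scene empty [ 0.5023 -0.0884  0.2913 -0.0011] 2536 0.001413124906506556
scene full [0.4353 0.1339 0.2353 0.0139] 1485 0.003542976327928625
-0.5 1266 x 0.2932295010508038 0.49236686227778514 z95 0.23694960367933526 0.24242542727476513
-0.46 3812 x 0.27502864501689134 0.49220518928230694 z95 0.25351560032300513 0.26056728148505603
-0.42 1982 x 0.27509555438820293 0.491994712042215 z95 0.23138379261265418 0.23371337146245919
-0.38 1359 x 0.22558480523293706 0.4921209378150948 z95 0.23144440429255636 0.23333247029239224
-0.34 1192 x 0.27514005512209194 0.492054887055713 z95 0.23067484638786132 0.23332817751417012
-0.3 769 x 0.27501776950804324 0.4908083550898016 z95 0.22931691307620614 0.23272318197140407
-0.26 533 x 0.2780836245918782 0.49185906085512276 z95 0.23584893275531912 0.23852472923403745
-0.22 490 x 0.2781242464550885 0.49982786738368434 z95 0.24193155783728804 0.2444712375941539
-0.18 540 x 0.2783505321761227 0.4998007574079668 z95 0.24851836258056959 0.25085626558891494
-0.14 98 x 0.27874519700816314 0.49314662485341854 z95 0.248339421795
[... 1370 characters left out ...]
74906216 z95 0.2438797742637449 0.24502747226675736
-0.18 170 x 0.2828192860135762 0.4994852106379524 z95 0.2496737417115291 0.2526712203917766
-0.14 218 x 0.28081960928496474 0.499295543587379 z95 0.24889845419047654 0.253340729073659
-0.1 49 x 0.4702194461129588 0.487888920236624 z95 0.05619593131037809 0.05778255064579452
-0.06 56 x 0.4554332623178235 0.4773556930304865 z95 0.058214212767006335 0.06071984762578908
-0.02 48 x 0.441751727484163 0.49959206427515246 z95 0.05894730510750134 0.059809554816619426
0.02 67 x 0.42889270945243446 0.499657050640192 z95 0.058969562992642076 0.061705203390019836
0.06 199 x 0.4124396839550859 0.4985877900099271 z95 0.06594159768054722 0.0676255644324727
```

```bash
cat >> h.py <<'E'
from scipy.spatial.transform import Rotation as Ro
def R_(s): return Ro.from_euler('xyz',s["tool_rot"]).as_matrix()
E
cat > fit2.py <<'E'
from fit import *
def unit(a): return np.array([np.cos(a),np.sin(a),0])
s=observe(); print("t",s["time"],"R",R_(s))
L={"gouge_handle":(.010,.055,.05),"dark_awl_handle":(.0155,.042,.0425),"spatula_handle":(.009,.053,.047),"red_awl_handle":(.013,.039,.041)}
for n in ["scene","side"]:
    p=vision.read_camera(n); w,u,v=pts(p)
    tm=np.zeros(p["range_z"].shape,bool)
    for t in T:
        r=vision.cut_out(p,t)
        if not r: print("no",t); continue
        m=r[0]["mask"]; tm|=cv2.dilate(m.astype(np.uint8),np.ones((3,3)))>0
        tw,_,_=pts(p,cv2.erode(m.astype(np.uint8),np.ones((2,2)))>0)
        k=(tw[:,2]>.035)&(tw[:,2]<.085); tw=tw[k]
        d=np.median(tw,0); tw=tw[np.linalg.norm(tw-d,axis=1)<.16]
        c=tw.mean(0)
        for it in range(3):
            U=np.linalg.svd(tw[:,:2]-tw[:,:2].mean(0))[2][0]; U*=np.sign(U[0]); c=tw[:,:2].mean(0)
            dist=abs((tw[:,:2]-c)@np.array([-U[1],U[0]])); tw=tw[dist<.018]
        a=(tw[:,:2]-c)@U
        # butt: low end -> middle
        lo=np.percentile(a,.5); rr=L[t]
        mid=c+U*(lo+rr[1]); tipmid=c+U*(np.percentile(a,99.5)-{"gouge_handle":.159,"dark_awl_handle":.128,"spatula_handle":.148,"red_awl_handle":.116}[t])
        print(n,t,"yaw",np.arctan2(U[1],U[0]),"mid by butt",mid,"by tip",tipmid,"zmed",np.median(tw[:,2]),"len",np.ptp(a))
    k=(w[:,0]>.3)&(w[:,0]<.65)&(w[:,1]>-.35)&(w[:,1]<.4)&(w[:,2]<.1)&(w[:,2]>-.01)
    k2=k&~tm[v,u]
    print(n,"full",*fit(w[k2],[.4335,.153,.2925,0]))
    k3=(w[:,0]>.44)&(w[:,0]<.62)&(w[:,1]>-.4)&(w[:,1]<-.1)&(w[:,2]>.065)&(w[:,2]<.5)
    for y in np.arange(-.4,-.1,.03):
        m=k3&(w[:,1]>y)&(w[:,1]<y+.03)
        if m.sum(): print(round(y,2),m.sum(),"x",w[m,0].min(),w[m,0].max(),"z",w[m,2].min(),w[m,2].max())
    k3=(w[:,0]>.5)&(w[:,0]<.75)&(w[:,1]>0)&(w[:,1]<.45)&(w[:,2]>.03)&(w[:,2]<.4)
    for y in np.arange(0,.45,.05):
        m=k3&(w[:,1]>y)&(w[:,1]<y+.05)
        if m.sum(): print("shelf",round(y,2),m.sum(),"x",w[m,0].min(),w[m,0].max(),"z",w[m,2].min(),w[m,2].max())
E
python3 fit2.py
```

```text
t 1.05 R [[ 0.      0.3902  0.9207]
 [ 0.      0.9207 -0.3902]
 [-1.      0.      0.    ]]
scene gouge_handle yaw 0.2589996617662956 mid by butt [0.4226 0.1915] by tip [0.4089 0.1879] zmed 0.05035824722314286 len 0.20366051550058042
no dark_awl_handle
scene spatula_handle yaw 0.26768080870720107 mid by butt [0.4147 0.2525] by tip [0.4023 0.2491] zmed 0.049588520907855704 len 0.18847296625359158
scene red_awl_handle yaw 0.22604677050689925 mid by butt [0.4473 0.075 ] by tip [0.385  0.0607] zmed 0.05626295881505894 len 0.09139109590195081
scene full [0.4363 0.1297 0.2313 0.0136] 838 0.0025762465768130313
shelf 0.0 34 x 0.5004718895238986 0.7499962721611021 z 0.035526777475965554 0.20079758661352987
shelf 0.05 77 x 0.5003282071069348 0.7496074280948024 z 0.045339150795711713 0.20292692913340404
shelf 0.1 327 x 0.519542020912582 0.7499469256856683 z 0.043451831341205116 0.20222079961944683
shelf 0.15 814 x 0.5020112740932634 0.7499769368947502 z 0.04089806362659143 0.20147511988253797
shelf 0.2 518 x 0.5004698587292675 0.7497489534744323 z 0.03892873710409339 0.20429259098906571
shelf 0.
[... 1180 characters left out ...]
19617 0.20436618547379337
shelf 0.1 93 x 0.5013900456661755 0.7494035549121455 z 0.049900606327078156 0.20474251451175296
shelf 0.15 610 x 0.5034586678201636 0.7499183448243413 z 0.050021926805955075 0.20486694061715827
shelf 0.2 865 x 0.501348638870425 0.7499171832802921 z 0.04447761678738449 0.20538431166948268
shelf 0.25 350 x 0.5008056476893146 0.7499431086774037 z 0.046715662087006504 0.20726423227021873
shelf 0.3 944 x 0.6067290073522358 0.7499884303463561 z 0.04856129116517949 0.20521219262999302
shelf 0.35 260 x 0.6548859759010199 0.7499952675682223 z 0.041287169077237174 0.20488539021040286
shelf 0.4 10 x 0.7486134083881572 0.7499257784195212 z 0.1918925551453038 0.21404915103949573
```

```bash
cat >> h.py <<'E'
import json
def plan(pos,yaw=None,hand=None,n=None,step=.045,s=None,start=None):
    """yaw: direction angle of tool z axis (=rack x). prints rows"""
    s=s or observe(); R=R_(s); P=np.array(s["tool_pos"] if start is None else start); pos=np.array(pos)
    cur=np.arctan2(R[1,2],R[0,2]); dy=0 if yaw is None else (yaw-cur+np.pi)%(2*np.pi)-np.pi
    D=pos-P; n=n or max(int(np.ceil(np.linalg.norm(D)/step)),int(np.ceil(abs(dy)/.14)),1)
    rows=[]
    for i in range(n):
        Rt=R.T@(D/n*1000)
        rows.append({"hand":hand,"slide":[round(float(x),1) for x in Rt],"spin":round(float(-dy/n),4)})
        R=Ro.from_euler('z',dy/n).as_matrix()@R
    print("t",round(s["time"],2),"pos",np.round(P,4),"zyaw",round(float(cur),4),"open",round(s["opening"],4),"F",np.round(s["contact_force"],1))
    print(json.dumps(rows))
E
python3 -c "
from h import *
plan([.42,.10,.30],.26,1)"
```

```text
t 1.55 pos [0.2048 0.4834 0.2267] zyaw -0.4008 open 0.0914 F [-0.3 -0.6 -0.2]
[{"hand": 1, "slide": [-7.3, -26.9, 34.8], "spin": -0.0661}, {"hand": 1, "slide": [-7.3, -29.1, 32.9], "spin": -0.0661}, {"hand": 1, "slide": [-7.3, -31.3, 30.9], "spin": -0.0661}, {"hand": 1, "slide": [-7.3, -33.2, 28.8], "spin": -0.0661}, {"hand": 1, "slide": [-7.3, -35.1, 26.5], "spin": -0.0661}, {"hand": 1, "slide": [-7.3, -36.7, 24.2], "spin": -0.0661}, {"hand": 1, "slide": [-7.3, -38.2, 21.7], "spin": -0.0661}, {"hand": 1, "slide": [-7.3, -39.6, 19.1], "spin": -0.0661}, {"hand": 1, "slide": [-7.3, -40.8, 16.5], "spin": -0.0661}, {"hand": 1, "slide": [-7.3, -41.8, 13.7], "spin": -0.0661}]
```

Emit:
send_rows(motion=[{"hand": 1,"slide": [-7,-27,35],"spin": -0.066},{"hand": 1,"slide": [-7,-29,33],"spin": -0.066},{"hand": 1,"slide": [-7,-31,31],"spin": -0.066},{"hand": 1,"slide": [-7,-33,29],"spin": -0.066},{"hand": 1,"slide": [-7,-35,26.5],"spin": -0.066},{"hand": 1,"slide": [-7,-37,24],"spin": -0.066},{"hand": 1,"slide": [-7,-38,22],"spin": -0.066},{"hand": 1,"slide": [-7,-40,19],"spin": -0.066}])

```text
time: 2.35
tool_pos: [0.3837, 0.1716, 0.2838]
tool_rot: [0.506, 1.569, 0.664]
contact_force: [0.5, 0.3, -1.1]
opening: 0.0917
```

```bash
python3 -c "
from h import *
plan([.42,.10,.30],.26,1)"
```

```text
t 2.35 pos [0.3837 0.1716 0.2838] zyaw 0.1584 open 0.0917 F [ 0.5  0.3 -1.1]
[{"hand": 1, "slide": [-8.1, -38.2, 12.3], "spin": -0.0508}, {"hand": 1, "slide": [-8.1, -38.8, 10.3], "spin": -0.0508}]
```

Emit:
send_rows(motion=[{"hand": 1,"slide": [-8,-38,12],"spin": -0.05},{"hand": 1,"slide": [-8,-39,10],"spin": -0.05},{"hand": 1,"slide": [0,0,0],"spin": 0}])

```text
time: 2.65
tool_pos: [0.4229, 0.0926, 0.3016]
tool_rot: [-0.288, 1.566, -0.029]
contact_force: [0.5, 0.8, -0.0]
opening: 0.092
```

```bash
cat >> h.py <<'E'
def wpts(p,s,mask=None):
    z=p["range_z"]; v,u=np.nonzero((z>0)&(mask if mask is not None else True)); d=z[v,u]
    x=(u-p["cx"])/p["fx"]; y=(v-p["cy"])/p["fy"]; th=np.hypot(x,y); f=np.tan(th)/np.maximum(th,1e-9)
    k=th<1.2; v,u,d,x,y,f=[a[k] for a in (v,u,d,x,y,f)]
    c=np.stack([x*f*d,y*f*d,d,np.ones_like(d)]); t=(p["T_tool_cam"]@c)[:3].T
    return t@R_(s).T+s["tool_pos"],u,v
E
cat > wl.py <<'E'
from h import *; import sys
np.set_printoptions(precision=4,suppress=True)
s=observe(); p=vision.read_camera("wrist"); print(s["time"],s["tool_pos"])
cv2.imwrite(f"pics/{sys.argv[1]}.png",p["pixels"])
im=p["pixels"].copy()
masks={}
for t in T:
    r=vision.cut_out(p,t)
    for i,a in enumerate(r[:2]):
        w,_,_=wpts(p,s,a["mask"]); print(t,round(a["conf"],2),np.round(a["uv"]),np.median(w,0) if len(w) else None)
    if r: masks[t]=r[0]["mask"]; im[r[0]["mask"]]=im[r[0]["mask"]]//2+np.array([0,110,0],np.uint8); cv2.putText(im,t[:6],tuple(int(x) for x in r[0]["uv"]),0,.4,(255,255,255))
cv2.imwrite(f"pics/{sys.argv[1]}_m.png",im)
np.savez(f"{sys.argv[1]}.npz",tool_pos=s["tool_pos"],tool_rot=s["tool_rot"],**{k:p[k] for k in ["pixels","range_z","fx","fy","cx","cy","T_tool_cam"]},**{"m_"+k:m for k,m in masks.items()})
w,u,v=wpts(p,s)
k=(w[:,0]>.3)&(w[:,0]<.65)&(w[:,1]>-.35)&(w[:,1]<.4)&(w[:,2]<.1)&(w[:,2]>-.02); w=w[k]; c=p["pixels"][v,u][k]
print("bench",np.median(w[w[:,2]<.007][:,2]))
o=np.zeros((350,760,3),np.uint8)
for i in np.argsort(w[:,2]):
    x,y,z=w[i]; cv2.circle(o,(int((.35-y)*1000),int((.65-x)*1000)),1,tuple(int(q) for q in c[i]),-1)
cv2.imwrite(f"pics/{sys.argv[1]}_t.png",o)
E
python3 wl.py w1
```

```text
2.65 [0.4229 0.0926 0.3016]
gouge_handle 0.64 [320. 201.] [0.4416 0.1464 0.0641]
gouge_handle 0.6 [362. 201.] [0.4297 0.1999 0.056 ]
dark_awl_handle 0.81 [320. 202.] [0.441  0.1461 0.0641]
spatula_handle 0.79 [403. 203.] [0.413  0.2574 0.0548]
bench -0.00018036874731322539
```

View pics/w1_m.png

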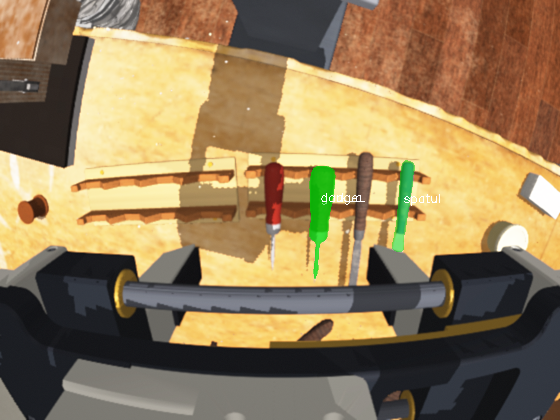

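View pics/w1_t.png

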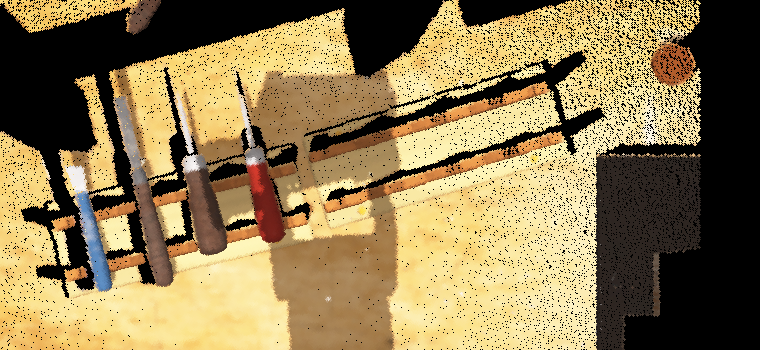

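```bash
cat > fw.py <<'E'
from fit import *; import sys
d=dict(np.load(sys.argv[1]+".npz")); s=d
w,u,v=wpts(d,s); hsv=cv2.cvtColor(d["pixels"],cv2.COLOR_BGR2HSV)
k=(w[:,0]>.3)&(w[:,0]<.65)&(w[:,1]>-.35)&(w[:,1]<.4)&(w[:,2]<.1)&(w[:,2]>-.01)
h=hsv[v,u]; wood=(h[:,0]>5)&(h[:,0]<30)&(h[:,1]>90)&(h[:,2]>110)
W=w[k&wood]; W=W[np.random.default_rng(0).permutation(len(W))[:25000]]
for nm,x0s in {"empty":[.504,-.088,.27,0],"full":[.436,.16,.25,0]}.items():
    for dy in (-.02,0,.02):
        q=list(x0s); q[1]+=dy; q[0]-=dy*.27
        print(nm,*fit(W,q))
E
python3 fw.py w1
```

```text
empty [ 0.5039 -0.0874  0.2961 -0.0002] 2513 0.0012317000324733466
empty [ 0.5039 -0.0874  0.296  -0.0002] 2513 0.0012319212577980728
empty [ 0.5038 -0.0871  0.2961 -0.0002] 2538 0.001253384510042476
full [0.4399 0.1276 0.2482 0.012 ] 1669 0.0029104574325047278
full [0.4327 0.155  0.2435 0.002 ] 2364 0.0022533611583079186
full [0.4321 0.1553 0.2362 0.0017] 2442 0.0021184431923943984
```

```bash
cat > tw.py <<'E'
from fit import *; import sys
d=dict(np.load(sys.argv[1]+".npz"))
w,u,v=wpts(d,d)
r=(.4325,.155,.235)
L={"spatula":(.090,.009,.053,.148),"gouge":(.030,.010,.055,.159),"dark":(-.030,.0155,.042,.128),"red":(-.090,.013,.039,.116)}
c,s=np.cos(r[2]),np.sin(r[2]); dd=w[:,:2]-np.array(r[:2]); l=np.stack([c*dd[:,0]+s*dd[:,1],-s*dd[:,0]+c*dd[:,1],w[:,2]],1)
allpts=[]
for n,(y0,rad,butt,tip) in L.items():
    k=(abs(l[:,1]-y0)<.025)&(l[:,0]>-.09)&(l[:,0]<.03)&(l[:,2]>.040+rad)&(l[:,2]<.040+2*rad+.006)
    q=l[k]; 
    # above tooth heights only or between rails
    k2=(q[:,2]>.0595)|((abs(abs(q[:,0])-.026)>.008))
    q=q[k2]
    mids=[]
    for a in np.arange(-.05,.03,.008):
        b=q[(q[:,0]>a)&(q[:,0]<a+.008)]
        if len(b)>8: mids.append((a+.004,(np.percentile(b[:,1],4)+np.percentile(b[:,1],96))/2,np.ptp(np.percentile(b[:,1],[4,96])),b[:,2].max()))
    mids=np.array(mids); f=np.polyfit(mids[:,0],mids[:,1],1)
    print(n,"y at mid",f[1],"rel yaw",f[0],"butt x->mid",np.percentile(q[:,0],.5)+butt,"width",np.median(mids[:,2]),"topz",np.median(mids[:,3]),"n",len(q))
E
python3 tw.py w1
```

```text
spatula y at mid 0.10437400879194933 rel yaw 0.008714830516548375 butt x->mid 0.003408676817405705 width 0.014274737229712162 topz 0.05872569021315324 n 452
gouge y at mid 0.04471766345813574 rel yaw 0.0054359814849801085 butt x->mid -0.004013783619230743 width 0.015605939796304362 topz 0.06094331322234933 n 715
dark y at mid -0.0147702172809483 rel yaw 0.005771042737513887 butt x->mid 0.0033465201518445634 width 0.0176633641491901 topz 0.07066678482895783 n 853
red y at mid -0.07387465169940645 rel yaw 0.008784395909723521 butt x->mid -0.002295089862012538 width 0.016657599941828083 topz 0.06541953304925124 n 727
```

```bash
cat >> fw.py <<'E'
print("full2",*fit(W,[.429,.1695,.242,0]))
print("full3",*fit(w[k],[.429,.1695,.242,0]))
for q0 in ([.429,.1695,.242],[.5039,-.0873,.295]):
    c,s_=np.cos(q0[2]),np.sin(q0[2]); dd=w[k][:,:2]-np.array(q0[:2]); l=np.stack([c*dd[:,0]+s_*dd[:,1],-s_*dd[:,0]+c*dd[:,1],w[k][:,2]],1)
    # tooth tops: points z>.053 on rails, y histogram
    for sx in (-.026,.026):
        t=l[(abs(l[:,0]-sx)<.008)&(l[:,2]>.0545)&(l[:,2]<.0625)]
        print(q0,"rail",sx,"x med",np.median(t[:,0]))
        for c0 in (-.12,-.06,0,.06,.12):
            g=t[abs(t[:,1]-c0)<.02]; print("   ",c0,len(g),np.median(g,0) if len(g) else '')
    b=l[(l[:,2]>.006)&(l[:,2]<.014)&(abs(l[:,0])<.06)]
    print("base y pct",np.percentile(b[:,1],[0.5,1,99,99.5]), "x",np.percentile(b[abs(b[:,1])<.1][:,0],[1,99]))
E
python3 fw.py w1
```

```text
empty [ 0.5039 -0.0874  0.2961 -0.0002] 2513 0.0012317000324733466
empty [ 0.5039 -0.0874  0.296  -0.0002] 2513 0.0012319212577980728
empty [ 0.5038 -0.0871  0.2961 -0.0002] 2538 0.001253384510042476
full [0.4399 0.1276 0.2482 0.012 ] 1669 0.0029104574325047278
full [0.4327 0.155  0.2435 0.002 ] 2364 0.0022533611583079186
full [0.4321 0.1553 0.2362 0.0017] 2442 0.0021184431923943984
full2 [0.4321 0.1553 0.2363 0.0017] 2446 0.002137243392022821
full3 [0.4261 0.1829 0.2487 0.0234] 7033 0.004266947733174848
[0.429, 0.1695, 0.242] rail -0.026 x med -0.02558127893040154
    -0.12 78 [-0.0276 -0.1159  0.0567]
    -0.06 101 [-0.0262 -0.0635  0.0577]
    0 57 [-0.0271 -0.001   0.0567]
    0.06 45 [-0.0266  0.0599  0.0563]
    0.12 66 [-0.0266  0.1171  0.0567]
[0.429, 0.1695, 0.242] rail 0.026 x med 0.026246711608097016
    -0.12 82 [ 0.0249 -0.117   0.0571]
    -0.06 55 [ 0.0246 -0.0599  0.0563]
    0 58 [ 0.0252 -0.0018  0.0573]
    0.06 41 [0.0246 0.0593 0.0564]
    0.12 71 [0.0253 0.1166 0.0567]
base y pct [-0.499  -0.3925  0.1214  0.1237] x [-0.0489  0.0462]
[0.5039, -0.0873, 0.295] rail -0.026 x med -0.026117208671184274
    -0.12 50 [-0.0264 -0.1151  0.0569]
    -0.06 29 [-0.026  -0.0582  0.0563]
    0 32 [-0.0263  0.0016  0.056 ]
    0.06 45 [-0.0264  0.0614  0.0564]
    0.12 83 [-0.0261  0.1175  0.0568]
[0.5039, -0.0873, 0.295] rail 0.026 x med 0.025894702850037622
    -0.12 42 [ 0.0245 -0.1147  0.0568]
    -0.06 28 [ 0.0256 -0.0577  0.0567]
    0 37 [0.0262 0.002  0.0561]
    0.06 35 [0.0252 0.0612 0.0563]
    0.12 65 [0.0253 0.1181 0.0566]
base y pct [-0.2327 -0.122   0.3891  0.3915] x [-0.0477  0.0467]
```

```bash
python3 - <<'E'
from h import *
F=np.array([.4282,.1695]);a=.242
for n in ["scene","side","w1"]:
    p=dict(np.load(f"{n}.npz")); w=(wpts(p,p) if n=="w1" else pts(p))[0]
    dd=w[:,:2]-F; l=np.stack([np.cos(a)*dd[:,0]+np.sin(a)*dd[:,1],-np.sin(a)*dd[:,0]+np.cos(a)*dd[:,1],w[:,2]],1)
    for y0,tip in ((.09,.148),(.03,.159),(-.03,.128),(-.09,.116)):
        k=(abs(l[:,1]-y0)<.03)&(l[:,0]>.03)&(l[:,0]<.35)&(l[:,2]>.068)&(l[:,2]<.22)
        print(n,y0,"tip",tip,"first obstacle x",np.sort(l[k][:,0])[:40:8].round(3),"z",l[k][np.argsort(l[k][:,0])][:40:8,2].round(3))
E
cat > g.py <<'E'
from h import *; import sys
F=np.array([.4282,.1695]);fa=.242; E=np.array([.5035,-.0859]);ea=.2945
TO={"red":(-.09,-.002,.034),"dark":(-.03,.003,.037),"gouge":(.03,-.003,.031),"spatula":(.09,.003,.030)}
def loc(c,a,x,y): return c+np.array([np.cos(a)*x-np.sin(a)*y,np.sin(a)*x+np.cos(a)*y])
def pick(t): y,x,z=TO[t]; q=loc(F,fa,x,y); return q,z,fa
def place(t): y,x,z=TO[t]; q=loc(E,ea,0,-y); return q,z,ea
def go(kind,t,dz=0,hand=None,**k):
    q,z,a=(pick if kind=="pick" else place)(t); print(kind,t,q.round(4),z,a); plan([q[0],q[1],z+dz],a,hand,**k)
E
python3 -c "
from g import *
for t in TO: print(t,pick(t),place(t))
go('pick','red',.17,-.13)"
```

```text
scene 0.09 tip 0.148 first obstacle x [0.207 0.212 0.213 0.215 0.218] z [0.165 0.169 0.171 0.165 0.158]
scene 0.03 tip 0.159 first obstacle x [0.138 0.142 0.146 0.149 0.156] z [0.17  0.162 0.173 0.177 0.174]
scene -0.03 tip 0.128 first obstacle x [0.141 0.154 0.156 0.16  0.163] z [0.172 0.173 0.18  0.171 0.178]
scene -0.09 tip 0.116 first obstacle x [0.201 0.216 0.222 0.227 0.23 ] z [0.183 0.194 0.194 0.181 0.193]
side 0.09 tip 0.148 first obstacle x [0.217 0.221 0.224 0.226 0.228] z [0.173 0.171 0.178 0.175 0.182]
side 0.03 tip 0.159 first obstacle x [0.145 0.151 0.156 0.158 0.161] z [0.175 0.169 0.169 0.166 0.174]
side -0.03 tip 0.128 first obstacle x [0.033 0.178 0.186 0.191 0.196] z [0.068 0.183 0.183 0.181 0.182]
side -0.09 tip 0.116 first obstacle x [0.232 0.25  0.254 0.257 0.26 ] z [0.197 0.162 0.2   0.161 0.158]
w1 0.09 tip 0.148 first obstacle x [0.228 0.231 0.233 0.235 0.237] z [0.181 0.179 0.181 0.178 0.178]
w1 0.03 tip 0.159 first obstacle x [0.141] z [0.165]
w1 -0.03 tip 0.128 first obstacle x [] z []
w1 -0.09 tip 0.116 first obstacle x [] z []
red (array([0.44782631, 0.08164325]), 0.034, 0.242) (array([4.77376473e-01, 2.25265338e-04]), 0.034, 0.2945)
dark (array([0.43830193, 0.14109312]), 0.037, 0.242) (array([ 0.49479216, -0.05719158]), 0.037, 0.2945)
gouge (array([0.41809807, 0.19790688]), 0.031, 0.242) (array([ 0.51220784, -0.11460842]), 0.031, 0.2945)
spatula (array([0.40954455, 0.25759639]), 0.03, 0.242) (array([ 0.52962353, -0.17202527]), 0.03, 0.2945)
pick red [0.4478 0.0816] 0.034 0.242
t 2.9 pos [0.4201 0.0973 0.3004] zyaw 0.2635 open 0.092 F [-0.2  0.3 -0. ]
[{"hand": -0.13, "slide": [32.2, -7.5, 7.5], "spin": 0.0072}, {"hand": -0.13, "slide": [32.2, -7.4, 7.6], "spin": 0.0072}, {"hand": -0.13, "slide": [32.2, -7.4, 7.6], "spin": 0.0072}]
```

Emit:
send_rows(motion=[{"hand": -0.13,"slide": [40,-7.5,7.5],"spin": 0.007},{"hand": -0.13,"slide": [45,-7.5,7.5],"spin": 0.007},{"hand": -0.13,"slide": [45,-7.5,7.5],"spin": 0.007},{"hand": -0.13,"slide": [40,0,0],"spin": 0},{"hand": -0.13,"slide": [0,0,0],"spin": 0}], grip_force=25)

```text
time: 3.4
tool_pos: [0.4481, 0.0886, 0.1274]
tool_rot: [0.093, 1.562, 0.346]
contact_force: [-0.1, 1.3, -0.3]
opening: 0.056
```

```bash
python3 -c "
from g import *
go('pick','red',.05,-.13)"
```

```text
pick red [0.4478 0.0816] 0.034 0.242
t 3.4 pos [0.4481 0.0886 0.1274] zyaw 0.2528 open 0.056 F [-0.1  1.3 -0.3]
[{"hand": -0.13, "slide": [43.4, -6.7, -2.4], "spin": 0.0108}]
```

Emit:
send_rows(motion=[{"hand": -0.13,"slide": [38,-7,-2],"spin": 0.01},{"hand": -0.13,"slide": [0,0,0],"spin": 0},{"hand": -0.13,"slide": [0,0,0],"spin": 0}])

```text
time: 3.7
tool_pos: [0.45, 0.0845, 0.0929]
tool_rot: [0.036, 1.558, 0.283]
contact_force: [0.3, 1.3, -0.3]
opening: 0.0402
```

```bash
python3 -c "
from g import *
go('pick','red',0,-.13)
p=vision.read_camera('wrist'); cv2.imwrite('pics/w2.png',p['pixels'])"
```

```text
pick red [0.4478 0.0816] 0.034 0.242
t 3.7 pos [0.45   0.0845 0.0929] zyaw 0.2475 open 0.0402 F [ 0.3  1.3 -0.3]
[{"hand": -0.13, "slide": [29.4, -1.1, -1.8], "spin": 0.0027}, {"hand": -0.13, "slide": [29.4, -1.1, -1.8], "spin": 0.0027}]
```

View pics/w2.png

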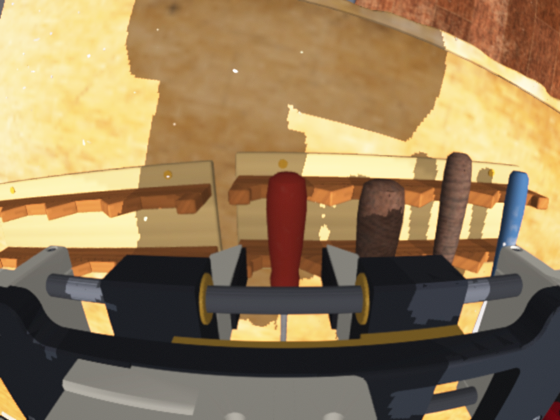

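The red handle is centred between the fingers (column 287 between 212 and 358), so I descend.

Emit:
send_rows(motion=[{"hand": -0.13,"slide": [30,-1,-2],"spin": 0.003},{"hand": -0.13,"slide": [29,-1,-2],"spin": 0.002},{"hand": -0.13,"slide": [0,0,0],"spin": 0}])

```text
time: 4.05
tool_pos: [0.453, 0.0833, 0.0405]
tool_rot: [-0.102, 1.543, 0.143]
contact_force: [-0.0, 0.2, 0.3]
opening: 0.0399
```

```bash
python3 -c "
from g import *
go('pick','red',0,-1)"
```

```text
pick red [0.4478 0.0816] 0.034 0.242
t 4.05 pos [0.453  0.0833 0.0405] zyaw 0.2448 open 0.0399 F [-0.   0.2  0.3]
[{"hand": -1, "slide": [6.3, -0.3, -5.6], "spin": 0.0028}]
```

Emit:
send_rows(motion=[{"hand": -0.13,"slide": [6,0,-5],"spin": 0.003},{"hand": -0.13,"slide": [0,0,0],"spin": 0},{"hand": -1,"slide": [0,0,0],"spin": 0},{"hand": -1,"slide": [0,0,0],"spin": 0},{"hand": -1,"slide": [0,0,0],"spin": 0},{"hand": -1,"slide": [0,0,0],"spin": 0}])

```text
time: 4.65
tool_pos: [0.4526, 0.0828, 0.0414]
tool_rot: [-0.134, 1.531, 0.109]
contact_force: [-0.7, -0.5, -1.5]
opening: 0.0228
```

```bash
python3 -c "
from g import *
go('pick','red',0,-1); print(R_(observe()).round(4), observe()['opening'])"
```

```text
pick red [0.4478 0.0816] 0.034 0.242
t 4.65 pos [0.4526 0.0828 0.0414] zyaw 0.2428 open 0.0228 F [-0.7 -0.5 -1.5]
[{"hand": -1, "slide": [7.2, 0.0, -5.2], "spin": 0.0008}]
[[ 0.0394 -0.2402  0.9699]
 [ 0.0043  0.9707  0.2402]
 [-0.9992 -0.0053  0.0393]] 0.02280594133966183
```

Emit:
send_rows(motion=[{"hand": -0.13,"slide": [0,0,0],"spin": 0},{"hand": -0.13,"slide": [0,0,0],"spin": 0},{"hand": -0.13,"slide": [8,0,-6],"spin": 0}])

```text
time: 4.95
tool_pos: [0.4485, 0.0814, 0.0338]
tool_rot: [-0.142, 1.528, 0.101]
contact_force: [0.8, -1.2, 0.2]
opening: 0.039
```

```bash
python3 -c "
from g import *
for i in range(3):
  s=observe(); print(s['time'],s['qpos'].round(4),s['joint_efforts'].round(2),s['tool_pos'].round(4),s['tool_rot'].round(4)); 
  p=vision.read_camera('scene')
w=vision.read_camera('wrist'); cv2.imwrite('pics/s3.png',np.hstack([p['pixels'][100:400,100:400],w['pixels'][60:360,100:500]]))
p=vision.read_camera('side'); cv2.imwrite('pics/d3.png',cv2.resize(p['pixels'][100:320,150:430],None,fx=2,fy=2))
s=observe(); print(s['time'],s['qpos'].round(4),s['tool_pos'].round(4),s['opening'])
"
```

```text
4.95 [ 0.0084  0.4712  1.9804  0.0066  0.6473 -1.8104] [ 3.200e-01 -4.056e+01 -1.522e+01 -2.000e-02  6.000e-01  8.000e-02] [0.4485 0.0814 0.0338] [-0.1418  1.5279  0.101 ]
5.0 [ 0.008   0.473   1.9851  0.0065  0.6458 -1.8107] [ 1.300e-01 -4.292e+01 -1.858e+01  2.000e-02 -5.200e-01  2.000e-02] [0.4456 0.0812 0.032 ] [-0.1318  1.5329  0.111 ]
5.05 [ 0.0081  0.4729  1.9844  0.0065  0.6478 -1.8104] [-1.200e-01 -4.004e+01 -1.485e+01 -3.000e-02 -4.400e-01 -4.000e-02] [0.4455 0.0813 0.0321] [-0.1267  1.5341  0.1158]
5.2 [ 0.0083  0.4721  1.9817  0.0066  0.6487 -1.8102] [0.4471 0.0814 0.0331] 0.03979683372774663
```

View pics/s3.png

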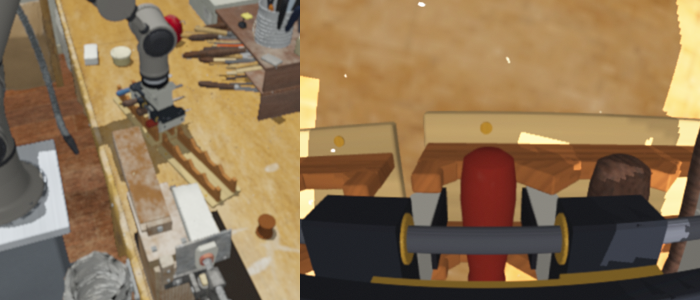

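View pics/d3.png

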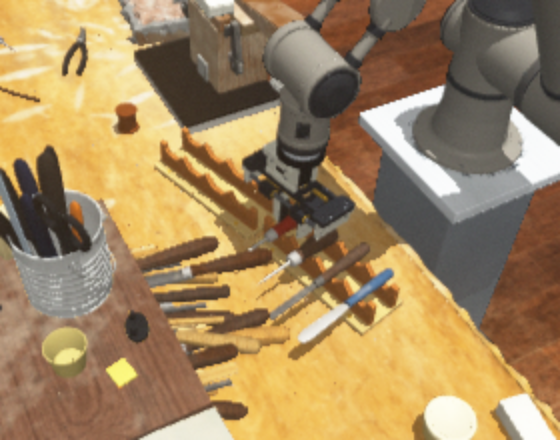

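Emit:
send_rows(motion=[{"hand": -1,"slide": [0,0,0],"spin": 0},{"hand": -1,"slide": [0,0,0],"spin": 0},{"hand": -1,"slide": [0,0,0],"spin": 0},{"hand": -1,"slide": [0,0,0],"spin": 0},{"hand": -1,"slide": [0,0,0],"spin": 0}])

```text
time: 5.7
tool_pos: [0.4474, 0.0814, 0.0333]
tool_rot: [-0.134, 1.531, 0.108]
contact_force: [-0.4, -0.4, -0.4]
opening: 0.0233
```

```bash
python3 -c "
from g import *
s=observe(); print(s['time'],s['tool_pos'].round(4),s['tool_rot'].round(4),s['opening'],s['contact_force'])
q,z,a=pick('red'); plan(np.r_[q-.02*np.array([.97,.24]),.10],a,-1)
"
```

```text
5.7 [0.4474 0.0814 0.0333] [-0.1343  1.5309  0.1083] 0.023260317581137196 [-0.36855198 -0.3848673  -0.3819003 ]
t 5.7 pos [0.4474 0.0814 0.0333] zyaw 0.2427 open 0.0233 F [-0.4 -0.4 -0.4]
[{"hand": -1, "slide": [-33.7, -0.1, -8.4], "spin": 0.0003}, {"hand": -1, "slide": [-33.7, -0.1, -8.4], "spin": 0.0003}]
```

Emit:
send_rows(motion=[{"hand": -1,"slide": [-20,0,0],"spin": 0},{"hand": -1,"slide": [-30,0,0],"spin": 0},{"hand": -1,"slide": [-35,0,-10],"spin": 0},{"hand": -1,"slide": [-35,0,-10],"spin": 0},{"hand": -1,"slide": [-35,0,0],"spin": 0}])

```text
time: 6.2
tool_pos: [0.4179, 0.0756, 0.1878]
tool_rot: [-0.088, 1.544, 0.154]
contact_force: [1.1, 0.8, -1.1]
opening: 0.0232
```

```bash
cat > st.py <<'E'
# settle (camera calls), then plan; optional picture
from g import *; import sys
kind,t,dz,hand=sys.argv[1],sys.argv[2],float(sys.argv[3]),float(sys.argv[4])
for i in range(4): p=vision.read_camera("wrist")
if len(sys.argv)>5: cv2.imwrite(f"pics/{sys.argv[5]}.png",p["pixels"])
s=observe(); print("rot",s["tool_rot"].round(3),"tilt xz",R_(s)[:,0].round(3))
go(kind,t,dz,hand,s=s)
E
python3 st.py place red .10 -1 w4
```

```text
rot [-0.103  1.54   0.14 ] tilt xz [ 0.03   0.004 -1.   ]
place red [4.774e-01 2.000e-04] 0.034 0.2945
t 6.4 pos [0.4197 0.0758 0.187 ] zyaw 0.2426 open 0.0232 F [-0.1  0.4 -1.4]
[{"hand": -1.0, "slide": [18.1, -29.0, 12.1], "spin": -0.0173}, {"hand": -1.0, "slide": [18.1, -29.2, 11.6], "spin": -0.0173}, {"hand": -1.0, "slide": [18.1, -29.4, 11.1], "spin": -0.0173}]
```

View pics/w4.png

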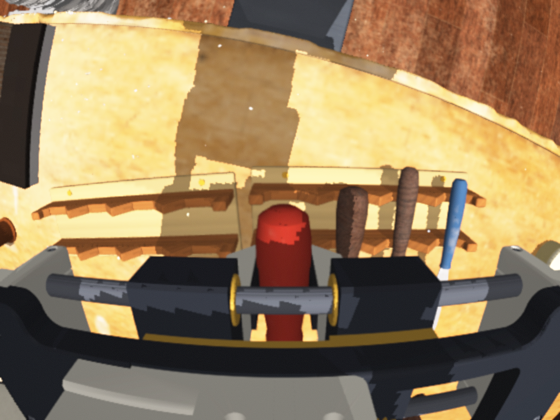

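Emit:
send_rows(motion=[{"hand": -1,"slide": [5,-29,12],"spin": -0.017},{"hand": -1,"slide": [15,-29,12],"spin": -0.017},{"hand": -1,"slide": [20,-30,12],"spin": -0.017},{"hand": -1,"slide": [10,0,0],"spin": 0}])

```text
time: 6.8
tool_pos: [0.4782, -0.0011, 0.1325]
tool_rot: [-0.085, 1.546, 0.213]
contact_force: [0.1, 0.2, -1.5]
opening: 0.0235
```

```bash
python3 st.py place red .04 -1
```

```text
rot [-0.046  1.546  0.255] tilt xz [ 0.024  0.006 -1.   ]
place red [4.774e-01 2.000e-04] 0.034 0.2945
t 7.0 pos [0.4763 0.0018 0.1346] zyaw 0.3007 open 0.0235 F [-0.1  0.4 -1.1]
[{"hand": -1.0, "slide": [30.3, -0.9, -0.5], "spin": 0.0031}, {"hand": -1.0, "slide": [30.3, -0.9, -0.5], "spin": 0.0031}]
```

Emit:
send_rows(motion=[{"hand": -1,"slide": [30,-1,-1],"spin": 0.003},{"hand": -1,"slide": [30,-1,-1],"spin": 0.003}])

```text
time: 7.2
tool_pos: [0.4794, 0.0009, 0.0779]
tool_rot: [-0.157, 1.535, 0.14]
contact_force: [1.1, -0.2, -1.2]
opening: 0.0235
```

```bash
python3 st.py place red .002 -1 w5
```

```text
rot [-0.137  1.538  0.159] tilt xz [ 0.033  0.005 -0.999]
place red [4.774e-01 2.000e-04] 0.034 0.2945
t 7.4 pos [0.4792 0.0006 0.0783] zyaw 0.2967 open 0.0233 F [ 0.  -1.  -0.1]
[{"hand": -1.0, "slide": [42.2, 0.3, -3.2], "spin": 0.0022}]
```

View pics/w5.png

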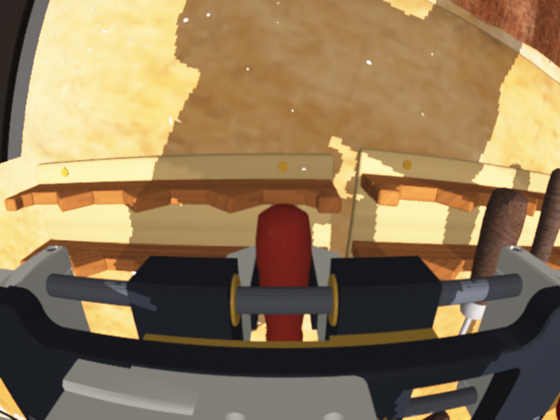

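The red awl hangs over the left-end notch pair of the empty rack, near column 284 between the teeth, so I descend.

Emit:
send_rows(motion=[{"hand": -1,"slide": [21,0,-2],"spin": 0},{"hand": -1,"slide": [21,0,-2],"spin": 0}])

```text
time: 7.6
tool_pos: [0.4813, -0.0002, 0.0414]
tool_rot: [-0.223, 1.526, 0.075]
contact_force: [-0.7, -0.6, -0.4]
opening: 0.0236
```

```bash
python3 st.py place red .0 -1
```

```text
rot [-0.208  1.529  0.09 ] tilt xz [ 0.042  0.004 -0.999]
place red [4.774e-01 2.000e-04] 0.034 0.2945
t 7.8 pos [ 4.806e-01 -2.000e-04  4.100e-02] zyaw 0.298 open 0.0237 F [-0.2  0.1 -0.4]
[{"hand": -1.0, "slide": [6.9, 1.5, -3.2], "spin": 0.0035}]
```

Emit:
send_rows(motion=[{"hand": -1,"slide": [7,0.5,-4],"spin": 0.002}])

```text
time: 7.9
tool_pos: [0.4788, -0.0011, 0.0358]
tool_rot: [-0.231, 1.524, 0.065]
contact_force: [-0.5, -0.3, -0.5]
opening: 0.0231
```

```bash
python3 st.py place red .0 -1
```

```text
rot [-0.209  1.528  0.087] tilt xz [ 0.042  0.004 -0.999]
place red [4.774e-01 2.000e-04] 0.034 0.2945
t 8.1 pos [ 0.477  -0.001   0.0343] zyaw 0.2959 open 0.0237 F [-0.2 -0.2 -1.3]
[{"hand": -1.0, "slide": [0.3, 1.0, 0.7], "spin": 0.0014}]
```

Emit:
send_rows(motion=[{"hand": -0.35,"slide": [0.5,0,0],"spin": 0},{"hand": -0.2,"slide": [0,0,0],"spin": 0},{"hand": -0.13,"slide": [0,0,0],"spin": 0},{"hand": -0.13,"slide": [0,0,0],"spin": 0}])

```text
time: 8.5
tool_pos: [0.4779, -0.0011, 0.0347]
tool_rot: [-0.22, 1.526, 0.076]
contact_force: [0.1, 0.7, -0.2]
opening: 0.0398
```

```bash
python3 st.py place red .1 -.1 w6
```

```text
rot [-0.218  1.526  0.078] tilt xz [ 0.044  0.003 -0.999]
place red [4.774e-01 2.000e-04] 0.034 0.2945
t 8.7 pos [ 0.4778 -0.0011  0.0347] zyaw 0.2958 open 0.04 F [-0.1  0.4 -0.3]
[{"hand": -0.1, "slide": [-33.1, 0.1, 1.4], "spin": 0.0004}, {"hand": -0.1, "slide": [-33.1, 0.1, 1.4], "spin": 0.0004}, {"hand": -0.1, "slide": [-33.1, 0.1, 1.4], "spin": 0.0004}]
```

View pics/w6.png

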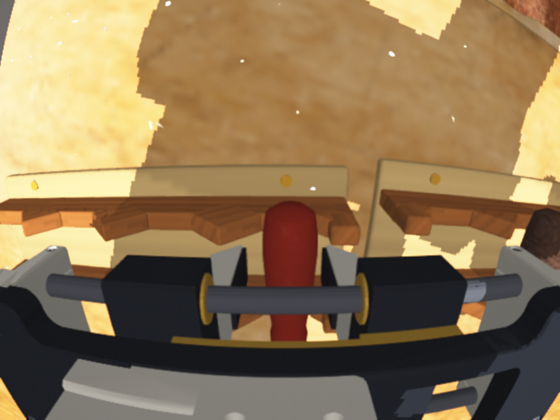

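Emit:
send_rows(motion=[{"hand": -0.13,"slide": [-25,0,1],"spin": 0},{"hand": -0.13,"slide": [-35,0,1],"spin": 0},{"hand": -0.13,"slide": [-40,0,1],"spin": 0},{"hand": -0.1,"slide": [-20,0,0],"spin": 0}])

```text
time: 9.1
tool_pos: [0.4729, -0.0003, 0.1552]
tool_rot: [-0.154, 1.536, 0.141]
contact_force: [0.1, -0.3, -0.8]
opening: 0.0409
```

```bash
python3 st.py pick dark .10 -.1
```

```text
rot [-0.12   1.539  0.175] tilt xz [ 0.031  0.006 -0.999]
pick dark [0.4383 0.1411] 0.037 0.242
t 9.3 pos [ 4.718e-01 -1.000e-04  1.522e-01] zyaw 0.2953 open 0.0414 F [-0.7  0.4  0.3]
[{"hand": -0.1, "slide": [3.7, 36.2, 2.1], "spin": 0.0133}, {"hand": -0.1, "slide": [3.7, 36.3, 1.7], "spin": 0.0133}, {"hand": -0.1, "slide": [3.7, 36.3, 1.2], "spin": 0.0133}, {"hand": -0.1, "slide": [3.7, 36.3, 0.7], "spin": 0.0133}]
```

Emit:
send_rows(motion=[{"hand": 0,"slide": [4,36,2],"spin": 0.013},{"hand": 0,"slide": [4,36,2],"spin": 0.013},{"hand": 0,"slide": [4,36,1],"spin": 0.013},{"hand": 0,"slide": [4,36,1],"spin": 0.013},{"hand": 0,"slide": [25,3,0],"spin": 0}])

```text
time: 9.8
tool_pos: [0.4363, 0.1464, 0.1047]
tool_rot: [-0.035, 1.545, 0.201]
contact_force: [1.2, -0.6, -0.3]
opening: 0.0459
```

```bash
python3 st.py pick dark .06 0 w7
```

```text
rot [-0.073  1.55   0.16 ] tilt xz [ 0.02   0.003 -1.   ]
pick dark [0.4383 0.1411] 0.037 0.242
t 10.0 pos [0.436  0.1429 0.104 ] zyaw 0.233 open 0.0458 F [-0.4  0.4 -0.8]
[{"hand": 0.0, "slide": [7.0, -2.3, 1.7], "spin": -0.009}]
```

View pics/w7.png

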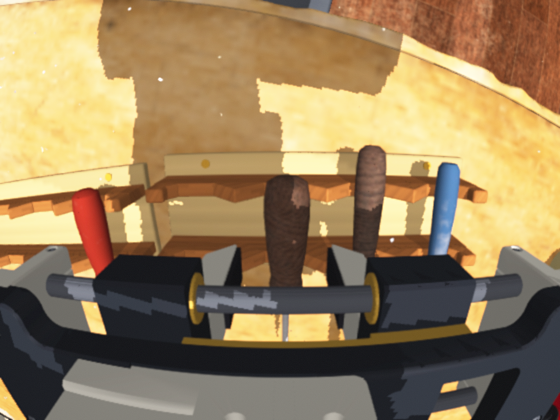

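Emit:
send_rows(motion=[{"hand": 0,"slide": [23,-1,0],"spin": -0.009},{"hand": 0,"slide": [23,-1,0],"spin": 0},{"hand": 0,"slide": [23,0,0],"spin": 0}])

```text
time: 10.3
tool_pos: [0.4431, 0.1393, 0.0376]
tool_rot: [-0.098, 1.54, 0.141]
contact_force: [0.2, -0.1, -0.0]
opening: 0.0459
```

```bash
python3 st.py pick dark 0 0
```

```text
rot [-0.095  1.542  0.144] tilt xz [ 0.028  0.004 -1.   ]
pick dark [0.4383 0.1411] 0.037 0.242
t 10.5 pos [0.4422 0.1396 0.038 ] zyaw 0.2392 open 0.0458 F [ 1.   0.5 -0.4]
[{"hand": 0.0, "slide": [0.9, 2.4, -3.5], "spin": -0.0028}]
```

Emit:
send_rows(motion=[{"hand": 0,"slide": [1,2,-4],"spin": 0}])

```text
time: 10.6
tool_pos: [0.4393, 0.1403, 0.0382]
tool_rot: [-0.096, 1.539, 0.142]
contact_force: [-0.6, -0.2, -0.6]
opening: 0.046
```

```bash
python3 st.py pick dark 0 0
```

```text
rot [-0.095  1.541  0.144] tilt xz [ 0.03   0.004 -1.   ]
pick dark [0.4383 0.1411] 0.037 0.242
t 10.8 pos [0.4382 0.1406 0.0377] zyaw 0.2393 open 0.0459 F [ 0.  -0.1 -0.1]
[{"hand": 0.0, "slide": [0.7, 0.4, 0.1], "spin": -0.0027}]
```

Closing on the dark awl, then lifting it.

Emit:
send_rows(motion=[{"hand": -1,"slide": [0,0,0],"spin": 0},{"hand": -1,"slide": [0,0,0],"spin": 0},{"hand": -1,"slide": [0,0,0],"spin": 0},{"hand": -1,"slide": [0,0,0],"spin": 0},{"hand": -1,"slide": [0,0,0],"spin": 0}])

```text
time: 11.3
tool_pos: [0.4387, 0.1409, 0.0387]
tool_rot: [-0.095, 1.539, 0.145]
contact_force: [-0.1, 0.3, 0.3]
opening: 0.0287
```

Emit:
send_rows(motion=[{"hand": -1,"slide": [-20,0,0],"spin": 0},{"hand": -1,"slide": [-25,0,0],"spin": 0},{"hand": -1,"slide": [-20,0,-20],"spin": 0},{"hand": -1,"slide": [-30,0,-20],"spin": 0},{"hand": -1,"slide": [-35,0,-5],"spin": 0}])

```text
time: 11.8
tool_pos: [0.3869, 0.1288, 0.1664]
tool_rot: [-0.098, 1.552, 0.142]
contact_force: [0.5, 0.2, -0.9]
opening: 0.0285
```

```bash
python3 st.py place dark .10 -1
```

```text
rot [-0.098  1.545  0.142] tilt xz [ 0.025  0.004 -1.   ]
place dark [ 0.4948 -0.0572] 0.037 0.2945
t 12.0 pos [0.3899 0.1293 0.1668] zyaw 0.2396 open 0.0289 F [-0.7  0.5 -1. ]
[{"hand": -1.0, "slide": [6.3, -41.2, 11.4], "spin": -0.011}, {"hand": -1.0, "slide": [6.3, -41.3, 10.9], "spin": -0.011}, {"hand": -1.0, "slide": [6.3, -41.4, 10.5], "spin": -0.011}, {"hand": -1.0, "slide": [6.3, -41.6, 10.0], "spin": -0.011}, {"hand": -1.0, "slide": [6.3, -41.7, 9.6], "spin": -0.011}]
```

Emit:
send_rows(motion=[{"hand": -1,"slide": [-5,-41,11],"spin": -0.011},{"hand": -1,"slide": [0,-41,11],"spin": -0.011},{"hand": -1,"slide": [0,-41,10],"spin": -0.011},{"hand": -1,"slide": [10,-41,10],"spin": -0.011},{"hand": -1,"slide": [20,-41,10],"spin": -0.011}])

```text
time: 12.5
tool_pos: [0.4948, -0.0566, 0.1377]
tool_rot: [-0.009, 1.552, 0.297]
contact_force: [1.0, 0.0, -1.0]
opening: 0.0284
```

```bash
python3 st.py place dark .04 -1
```

```text
rot [0.196 1.556 0.499] tilt xz [ 0.013  0.007 -1.   ]
place dark [ 0.4948 -0.0572] 0.037 0.2945
t 12.7 pos [ 0.4928 -0.0553  0.1363] zyaw 0.3038 open 0.0287 F [-0.7  1.1 -0.8]
[{"hand": -1.0, "slide": [29.7, -1.3, 0.2], "spin": 0.0046}, {"hand": -1.0, "slide": [29.7, -1.3, 0.3], "spin": 0.0046}]
```

Emit:
send_rows(motion=[{"hand": -1,"slide": [30,-1,0],"spin": 0.004},{"hand": -1,"slide": [30,-1,0],"spin": 0.004}])

```text
time: 12.9
tool_pos: [0.496, -0.0557, 0.0776]
tool_rot: [0.001, 1.551, 0.297]
contact_force: [0.0, 0.4, -0.6]
opening: 0.029
```

```bash
python3 st.py place dark .002 -1 w8
```

```text
rot [0.042 1.552 0.339] tilt xz [ 0.018  0.006 -1.   ]
place dark [ 0.4948 -0.0572] 0.037 0.2945
t 13.1 pos [ 0.4959 -0.0558  0.0785] zyaw 0.2973 open 0.0288 F [ 1.  -0.9 -0.6]
[{"hand": -1.0, "slide": [39.5, -1.1, -2.2], "spin": 0.0028}]
```

View pics/w8.png

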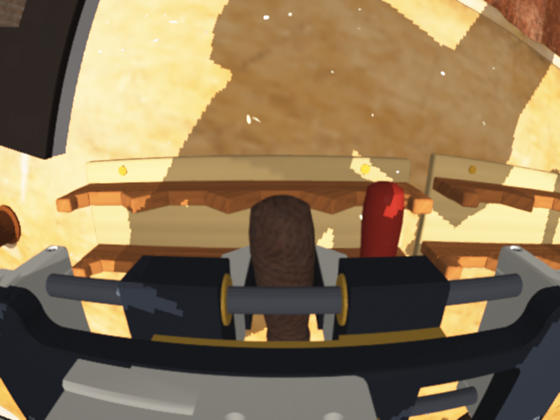

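The dark awl is over the next notch, column 285, with the red awl to its right at column 383. I descend.

Emit:
send_rows(motion=[{"hand": -1,"slide": [20,-1,-2],"spin": 0.002},{"hand": -1,"slide": [21,0,-2],"spin": 0}])

```text
time: 13.3
tool_pos: [0.4973, -0.0575, 0.0424]
tool_rot: [-0.184, 1.542, 0.114]
contact_force: [-0.4, 1.0, -0.6]
opening: 0.0285
```

```bash
python3 st.py place dark .001 -1
```

```text
rot [-0.148  1.544  0.149] tilt xz [ 0.026  0.004 -1.   ]
place dark [ 0.4948 -0.0572] 0.037 0.2945
t 13.5 pos [ 0.4967 -0.0576  0.0421] zyaw 0.2972 open 0.0285 F [ 0.4 -0.6  0.4]
[{"hand": -1.0, "slide": [4.1, 0.9, -1.8], "spin": 0.0027}]
```

Emit:
send_rows(motion=[{"hand": -1,"slide": [5,0,-3],"spin": 0.002}])

```text
time: 13.6
tool_pos: [0.4955, -0.0586, 0.0389]
tool_rot: [-0.199, 1.54, 0.097]
contact_force: [0.1, -0.2, -0.7]
opening: 0.0282
```

```bash
python3 st.py place dark .001 -1
```

```text
rot [-0.19   1.541  0.105] tilt xz [ 0.03   0.003 -1.   ]
place dark [ 0.4948 -0.0572] 0.037 0.2945
t 13.8 pos [ 0.4953 -0.0586  0.0385] zyaw 0.2951 open 0.0282 F [2.1 1.6 6.5]
[{"hand": -1.0, "slide": [0.5, 1.5, -0.1], "spin": 0.0006}]
```

Emit:
send_rows(motion=[{"hand": -0.25,"slide": [0,0,0],"spin": 0},{"hand": -0.1,"slide": [0,0,0],"spin": 0},{"hand": -0.1,"slide": [0,0,0],"spin": 0},{"hand": -0.1,"slide": [0,0,0],"spin": 0},{"hand": -0.1,"slide": [-20,0,0],"spin": 0},{"hand": -0.1,"slide": [-30,0,0],"spin": 0},{"hand": -0.1,"slide": [-40,0,0],"spin": 0},{"hand": -0.1,"slide": [-30,0,0],"spin": 0}])

```text
time: 14.6
tool_pos: [0.4874, -0.0583, 0.1574]
tool_rot: [0.122, 1.554, 0.417]
contact_force: [-0.3, -0.4, -0.8]
opening: 0.0414
```

```bash
python3 st.py pick gouge .11 -.2 w9
```

```text
rot [0.105 1.554 0.399] tilt xz [ 0.016  0.007 -1.   ]
pick gouge [0.4181 0.1979] 0.031 0.242
t 14.8 pos [ 0.4874 -0.0583  0.1559] zyaw 0.2947 open 0.0413 F [-0.1 -0.1  0.2]
[{"hand": -0.2, "slide": [2.6, 44.2, 1.3], "spin": 0.0088}, {"hand": -0.2, "slide": [2.6, 44.2, 0.9], "spin": 0.0088}, {"hand": -0.2, "slide": [2.6, 44.2, 0.5], "spin": 0.0088}, {"hand": -0.2, "slide": [2.6, 44.2, 0.1], "spin": 0.0088}, {"hand": -0.2, "slide": [2.6, 44.2, -0.2], "spin": 0.0088}, {"hand": -0.2, "slide": [2.5, 44.2, -0.6], "spin": 0.0088}]
```

View pics/w9.png

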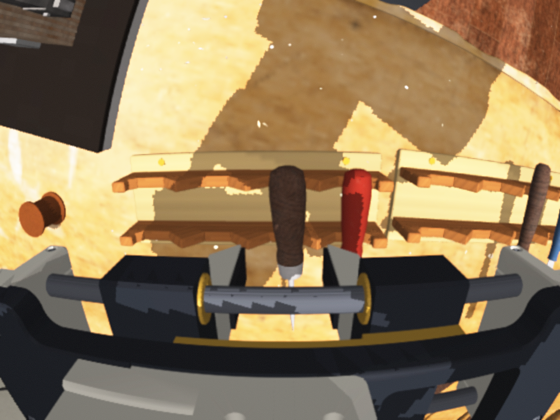

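Emit:
send_rows(motion=[{"hand": -0.1,"slide": [0,44,1],"spin": 0.009},{"hand": -0.1,"slide": [0,44,1],"spin": 0.009},{"hand": -0.1,"slide": [2,44,1],"spin": 0.009},{"hand": -0.1,"slide": [2,44,0],"spin": 0.009},{"hand": -0.1,"slide": [2,44,0],"spin": 0.009},{"hand": -0.1,"slide": [4,42,0],"spin": 0.009},{"hand": -0.1,"slide": [25,0,0],"spin": 0}])

```text
time: 15.5
tool_pos: [0.4146, 0.2023, 0.1127]
tool_rot: [0.825, 1.564, 1.057]
contact_force: [-0.0, -1.3, -0.7]
opening: 0.0413
```

```bash
python3 st.py pick gouge .05 -.1 w10
```

```text
rot [1.79  1.567 2.017] tilt xz [-0.002  0.003 -1.   ]
pick gouge [0.4181 0.1979] 0.031 0.242
t 15.7 pos [0.4147 0.1976 0.1117] zyaw 0.2274 open 0.0414 F [ 0.6  0.  -0.2]
[{"hand": -0.1, "slide": [30.7, -0.6, 3.4], "spin": -0.0146}]
```

View pics/w10.png

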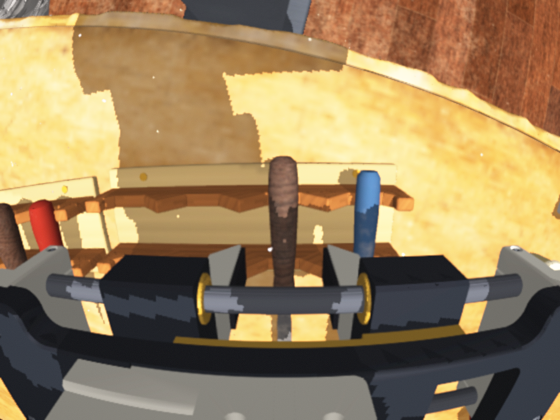

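Emit:
send_rows(motion=[{"hand": -0.1,"slide": [27,0,1],"spin": -0.014},{"hand": -0.1,"slide": [27,0,1],"spin": 0},{"hand": -0.1,"slide": [26,0,0],"spin": 0}])

```text
time: 16.0
tool_pos: [0.4225, 0.1967, 0.0346]
tool_rot: [0.328, 1.559, 0.565]
contact_force: [-0.1, -0.1, 0.2]
opening: 0.0411
```

```bash
python3 st.py pick gouge .0 -.1
```

```text
rot [0.419 1.562 0.656] tilt xz [ 0.007  0.005 -1.   ]
pick gouge [0.4181 0.1979] 0.031 0.242
t 16.2 pos [0.4216 0.1969 0.0351] zyaw 0.2373 open 0.0412 F [ 0.4 -0.   0.8]
[{"hand": -0.1, "slide": [4.1, 1.8, -3.2], "spin": -0.0047}]
```

Emit:
send_rows(motion=[{"hand": -0.1,"slide": [5,1,-4],"spin": -0.004}])

```text
time: 16.3
tool_pos: [0.4193, 0.197, 0.0318]
tool_rot: [0.299, 1.558, 0.539]
contact_force: [0.3, 0.1, 0.9]
opening: 0.0412
```

```bash
python3 st.py pick gouge .0 -1
```

```text
rot [0.375 1.561 0.616] tilt xz [ 0.008  0.006 -1.   ]
pick gouge [0.4181 0.1979] 0.031 0.242
t 16.5 pos [0.4177 0.197  0.0308] zyaw 0.2413 open 0.0417 F [-0.2  0.8  0.1]
[{"hand": -1.0, "slide": [-0.1, 0.8, 0.5], "spin": -0.0007}]
```

Emit:
send_rows(motion=[{"hand": -1,"slide": [0,0,0],"spin": 0},{"hand": -1,"slide": [0,0,0],"spin": 0},{"hand": -1,"slide": [0,0,0],"spin": 0},{"hand": -1,"slide": [0,0,0],"spin": 0},{"hand": -1,"slide": [0,0,0],"spin": 0},{"hand": -1,"slide": [0,0,0],"spin": 0}])

```text
time: 17.1
tool_pos: [0.4184, 0.1974, 0.032]
tool_rot: [0.306, 1.558, 0.548]
contact_force: [-0.3, -0.2, 0.1]
opening: 0.0182
```

Emit:
send_rows(motion=[{"hand": -1,"slide": [-20,0,0],"spin": 0},{"hand": -1,"slide": [-24,0,0],"spin": 0},{"hand": -1,"slide": [0,0,-25],"spin": 0},{"hand": -1,"slide": [-5,0,-30],"spin": 0},{"hand": -1,"slide": [-30,0,-5],"spin": 0},{"hand": -1,"slide": [-40,0,0],"spin": 0},{"hand": -1,"slide": [-40,0,0],"spin": 0}])

```text
time: 17.8
tool_pos: [0.3519, 0.1801, 0.1897]
tool_rot: [2.509, 1.565, 2.751]
contact_force: [1.3, 0.2, -1.3]
opening: 0.0181
```

```bash
python3 st.py place gouge .14 -1 w11; python3 -c "
from h import *
p=vision.read_camera('side'); cv2.imwrite('pics/d11.png',cv2.resize(p['pixels'][80:320,130:450],None,fx=2,fy=2))"
```

```text
rot [1.724 1.567 1.966] tilt xz [-0.001  0.003 -1.   ]
place gouge [ 0.5122 -0.1146] 0.031 0.2945
t 18.0 pos [0.3533 0.1804 0.189 ] zyaw 0.2415 open 0.0181 F [-0.8  0.1 -1.3]
[{"hand": -1.0, "slide": [2.1, -40.6, 10.5], "spin": -0.0066}, {"hand": -1.0, "slide": [2.1, -40.6, 10.2], "spin": -0.0066}, {"hand": -1.0, "slide": [2.1, -40.7, 9.9], "spin": -0.0066}, {"hand": -1.0, "slide": [2.1, -40.8, 9.7], "spin": -0.0066}, {"hand": -1.0, "slide": [2.1, -40.8, 9.4], "spin": -0.0066}, {"hand": -1.0, "slide": [2.1, -40.9, 9.1], "spin": -0.0066}, {"hand": -1.0, "slide": [2.1, -41.0, 8.9], "spin": -0.0066}, {"hand": -1.0, "slide": [2.1, -41.0, 8.6], "spin": -0.0066}]
```

View pics/d11.png

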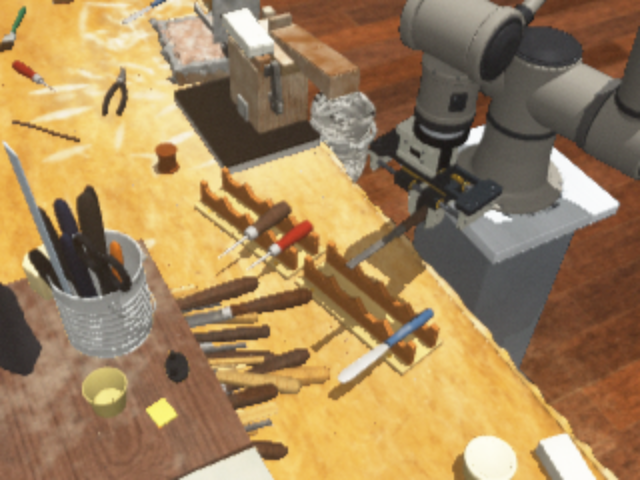

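Run:
```python
from h import *
for n in ["scene","side"]:
    p=dict(np.load(f"{n}.npz")); w=pts(p)[0]
    for y in np.arange(-.36,-.08,.04):
        k=(w[:,1]>y)&(w[:,1]<y+.04)&(w[:,2]>.07)&(w[:,2]<.45)&(w[:,0]>.2)&(w[:,0]<.6)
        if k.sum(): print(n,round(y,2),np.percentile(w[k][:,0],[1,99]).round(3),np.percentile(w[k][:,2],[1,99]).round(3))
```

```text
scene -0.36 [0.275 0.405] [0.081 0.232]
scene -0.32 [0.275 0.399] [0.103 0.23 ]
scene -0.28 [0.276 0.356] [0.198 0.234]
scene -0.24 [0.278 0.338] [0.205 0.24 ]
scene -0.2 [0.278 0.337] [0.207 0.246]
scene -0.16 [0.278 0.338] [0.209 0.25 ]
side -0.36 [0.287 0.412] [0.074 0.235]
side -0.32 [0.289 0.412] [0.071 0.232]
side -0.28 [0.286 0.38 ] [0.102 0.235]
side -0.24 [0.285 0.344] [0.204 0.242]
side -0.2 [0.284 0.344] [0.204 0.249]
side -0.16 [0.283 0.344] [0.204 0.252]
```

Emit:
send_rows(motion=[{"hand": -1,"slide": [0,-38,18],"spin": -0.007},{"hand": -1,"slide": [0,-40,16],"spin": -0.007},{"hand": -1,"slide": [0,-42,12],"spin": -0.007},{"hand": -1,"slide": [0,-42,8],"spin": -0.007},{"hand": -1,"slide": [0,-42,6],"spin": -0.007},{"hand": -1,"slide": [5,-42,5],"spin": -0.007},{"hand": -1,"slide": [15,-42,4],"spin": -0.007},{"hand": -1,"slide": [20,-40,4],"spin": -0.007}])

```text
time: 18.85
tool_pos: [0.5078, -0.1234, 0.1304]
tool_rot: [2.593, 1.544, 2.902]
contact_force: [0.9, -0.0, -0.9]
opening: 0.0184
```

```bash
python3 st.py place gouge .04 -1
```

```text
rot [2.569 1.54  2.877] tilt xz [-0.03   0.008 -1.   ]
place gouge [ 0.5122 -0.1146] 0.031 0.2945
t 19.05 pos [ 0.5065 -0.1218  0.1298] zyaw 0.3076 open 0.0185 F [ 0.4  0.  -0.7]
[{"hand": -1.0, "slide": [29.3, 2.1, 4.6], "spin": 0.0066}, {"hand": -1.0, "slide": [29.3, 2.1, 4.6], "spin": 0.0066}]
```

Emit:
send_rows(motion=[{"hand": -1,"slide": [29,2,5],"spin": 0.007},{"hand": -1,"slide": [29,2,5],"spin": 0.007}])

```text
time: 19.25
tool_pos: [0.5145, -0.1136, 0.0729]
tool_rot: [2.591, 1.545, 2.885]
contact_force: [-0.9, -0.5, -1.5]
opening: 0.0185
```

```bash
python3 st.py place gouge .002 -1 w12
```

```text
rot [2.595 1.544 2.89 ] tilt xz [-0.026  0.007 -1.   ]
place gouge [ 0.5122 -0.1146] 0.031 0.2945
t 19.45 pos [ 0.5146 -0.1138  0.074 ] zyaw 0.295 open 0.0184 F [ 0.7  0.1 -0.3]
[{"hand": -1.0, "slide": [41.0, -0.6, -1.5], "spin": 0.0005}]
```

View pics/w12.png

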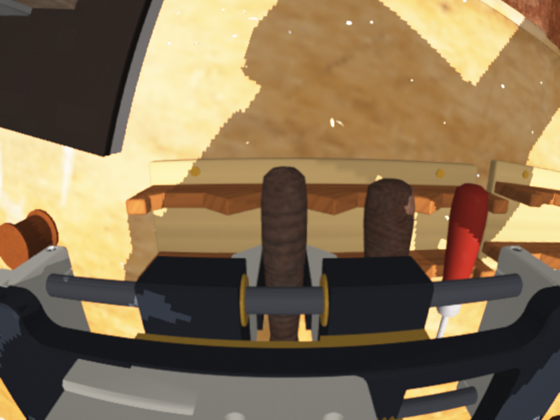

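Emit:
send_rows(motion=[{"hand": -1,"slide": [21,0,-2],"spin": 0},{"hand": -1,"slide": [21,0,-2],"spin": 0}])

```text
time: 19.65
tool_pos: [0.5135, -0.1152, 0.0372]
tool_rot: [2.682, 1.556, 2.979]
contact_force: [-0.2, 0.2, -1.3]
opening: 0.0185
```

```bash
python3 st.py place gouge .001 -1
```

```text
rot [2.656 1.554 2.953] tilt xz [-0.017  0.003 -1.   ]
place gouge [ 0.5122 -0.1146] 0.031 0.2945
t 19.85 pos [ 0.5132 -0.1154  0.037 ] zyaw 0.2965 open 0.0184 F [-0.7 -0.9 -1.7]
[{"hand": -1.0, "slide": [5.0, 1.0, -0.7], "spin": 0.002}]
```

Emit:
send_rows(motion=[{"hand": -1,"slide": [6,0,-1],"spin": 0.002}])

```text
time: 19.95
tool_pos: [0.5137, -0.1161, 0.033]
tool_rot: [2.716, 1.558, 3.011]
contact_force: [-0.0, -0.6, -1.4]
opening: 0.0185
```

```bash
python3 st.py place gouge .001 -1
```

```text
rot [2.688 1.556 2.983] tilt xz [-0.014  0.002 -1.   ]
place gouge [ 0.5122 -0.1146] 0.031 0.2945
t 20.15 pos [ 0.5131 -0.116   0.032 ] zyaw 0.2945 open 0.0185 F [ 1.7 -0.3  1.9]
[{"hand": -1.0, "slide": [0.0, 1.6, -0.5], "spin": -0.0}]
```

Emit:
send_rows(motion=[{"hand": -0.4,"slide": [0,0,0],"spin": 0},{"hand": -0.2,"slide": [0,0,0],"spin": 0},{"hand": -0.2,"slide": [0,0,0],"spin": 0},{"hand": -0.2,"slide": [0,0,0],"spin": 0},{"hand": -0.2,"slide": [-20,0,0],"spin": 0},{"hand": -0.2,"slide": [-30,0,0],"spin": 0},{"hand": -0.2,"slide": [-40,0,0],"spin": 0},{"hand": -0.2,"slide": [-35,0,0],"spin": 0}])

```text
time: 20.95
tool_pos: [0.5108, -0.1148, 0.1555]
tool_rot: [2.584, 1.54, 2.878]
contact_force: [0.6, -0.7, -1.0]
opening: 0.0368
```

```bash
python3 st.py pick spatula .11 -.1 w13
```

```text
rot [2.59  1.542 2.884] tilt xz [-0.028  0.007 -1.   ]
pick spatula [0.4095 0.2576] 0.03 0.242
t 21.15 pos [ 0.5112 -0.115   0.1545] zyaw 0.2946 open 0.0372 F [-0.1 -0.8 -0.2]
[{"hand": -0.1, "slide": [2.2, 42.9, 1.3], "spin": 0.0058}, {"hand": -0.1, "slide": [2.2, 42.9, 1.0], "spin": 0.0058}, {"hand": -0.1, "slide": [2.2, 42.9, 0.8], "spin": 0.0058}, {"hand": -0.1, "slide": [2.2, 42.9, 0.5], "spin": 0.0058}, {"hand": -0.1, "slide": [2.2, 42.9, 0.3], "spin": 0.0058}, {"hand": -0.1, "slide": [2.3, 42.9, 0.0], "spin": 0.0058}, {"hand": -0.1, "slide": [2.3, 42.9, -0.2], "spin": 0.0058}, {"hand": -0.1, "slide": [2.3, 42.9, -0.5], "spin": 0.0058}, {"hand": -0.1, "slide": [2.3, 42.9, -0.8], "spin": 0.0058}]
```

View pics/w13.png

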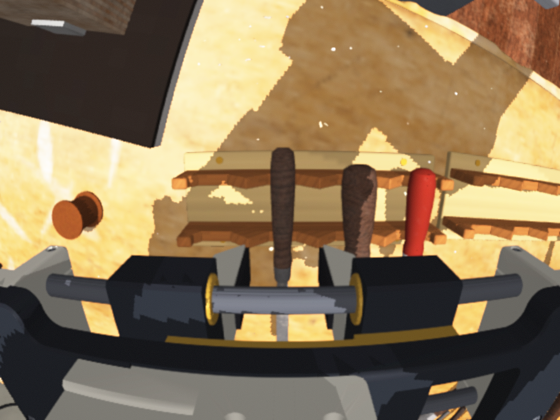

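The gouge, dark awl and red awl are seated at columns 283, 360 and 420. The spatula is next.

Emit:
send_rows(motion=[{"hand": -0.1,"slide": [0,43,1],"spin": 0.006},{"hand": -0.1,"slide": [0,43,1],"spin": 0.006},{"hand": -0.1,"slide": [0,43,1],"spin": 0.006},{"hand": -0.1,"slide": [0,43,0],"spin": 0.006},{"hand": -0.1,"slide": [0,43,0],"spin": 0.006},{"hand": -0.1,"slide": [0,43,0],"spin": 0.006},{"hand": -0.1,"slide": [0,43,0],"spin": 0.006},{"hand": -0.1,"slide": [0,43,0],"spin": 0.006}])

```text
time: 21.95
tool_pos: [0.413, 0.2234, 0.1477]
tool_rot: [2.794, 1.52, 3.027]
contact_force: [0.9, 0.0, 0.4]
opening: 0.0413
```

```bash
python3 st.py pick spatula .07 -.1
```

```text
rot [2.795 1.521 3.032] tilt xz [-0.05   0.005 -0.999]
pick spatula [0.4095 0.2576] 0.03 0.242
t 22.15 pos [0.4136 0.2225 0.1479] zyaw 0.237 open 0.0417 F [ 0.9 -0.4  0.2]
[{"hand": -0.1, "slide": [24.1, 17.1, 3.3], "spin": -0.0025}, {"hand": -0.1, "slide": [24.1, 17.1, 3.3], "spin": -0.0025}]
```

Emit:
send_rows(motion=[{"hand": -0.1,"slide": [23,19,3],"spin": -0.003},{"hand": -0.1,"slide": [23,17,3],"spin": -0.002}])

```text
time: 22.35
tool_pos: [0.4111, 0.2569, 0.1023]
tool_rot: [2.78, 1.525, 3.017]
contact_force: [-0.7, -0.7, 0.3]
opening: 0.0409
```

```bash
python3 st.py pick spatula 0 -.1 w14
```

```text
rot [2.802 1.523 3.041] tilt xz [-0.048  0.005 -0.999]
pick spatula [0.4095 0.2576] 0.03 0.242
t 22.55 pos [0.4108 0.2565 0.1029] zyaw 0.2392 open 0.041 F [-0.3  1.3  0.5]
[{"hand": -0.1, "slide": [36.4, 0.1, 1.2], "spin": -0.0014}, {"hand": -0.1, "slide": [36.4, 0.1, 1.2], "spin": -0.0014}]
```

View pics/w14.png

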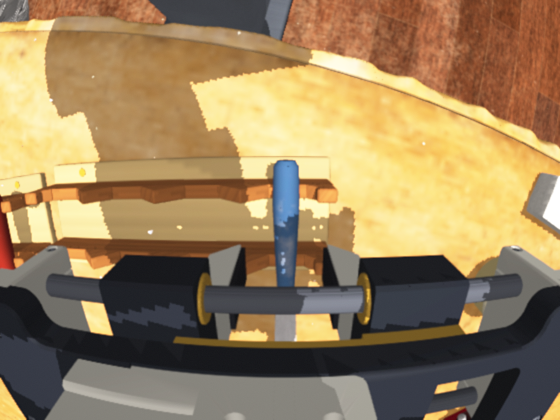

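Emit:
send_rows(motion=[{"hand": -0.1,"slide": [25,0,1],"spin": 0},{"hand": -0.1,"slide": [25,0,0],"spin": 0},{"hand": -0.1,"slide": [24,0,0],"spin": 0}])

```text
time: 22.85
tool_pos: [0.4145, 0.2549, 0.0329]
tool_rot: [2.66, 1.534, 2.894]
contact_force: [0.3, 0.1, 0.7]
opening: 0.0413
```

```bash
python3 st.py pick spatula 0 -.1
```

```text
rot [2.691 1.532 2.926] tilt xz [-0.038  0.008 -0.999]
pick spatula [0.4095 0.2576] 0.03 0.242
t 23.05 pos [0.4138 0.2553 0.0333] zyaw 0.2354 open 0.0416 F [-0.1 -0.6  0.7]
[{"hand": -0.1, "slide": [3.5, 3.2, -3.5], "spin": -0.0066}]
```

Emit:
send_rows(motion=[{"hand": -0.1,"slide": [3,2,-4],"spin": -0.006}])

```text
time: 23.15
tool_pos: [0.411, 0.2563, 0.0322]
tool_rot: [2.629, 1.535, 2.87]
contact_force: [0.5, -0.2, -1.2]
opening: 0.0415
```

```bash
python3 st.py pick spatula 0 -.1
```

```text
rot [2.665 1.533 2.907] tilt xz [-0.036  0.009 -0.999]
pick spatula [0.4095 0.2576] 0.03 0.242
t 23.35 pos [0.4096 0.2565 0.0313] zyaw 0.2417 open 0.0415 F [ 0.4 -0.6  0.2]
[{"hand": -0.1, "slide": [1.3, 1.1, 0.2], "spin": -0.0003}]
```

Emit:
send_rows(motion=[{"hand": -1,"slide": [0,0,0],"spin": 0},{"hand": -1,"slide": [0,0,0],"spin": 0},{"hand": -1,"slide": [0,0,0],"spin": 0},{"hand": -1,"slide": [0,0,0],"spin": 0},{"hand": -1,"slide": [0,0,0],"spin": 0},{"hand": -1,"slide": [0,0,0],"spin": 0}])

```text
time: 23.95
tool_pos: [0.4102, 0.2569, 0.0323]
tool_rot: [2.635, 1.535, 2.877]
contact_force: [0.0, 0.2, 0.9]
opening: 0.0174
```

Emit:
send_rows(motion=[{"hand": -1,"slide": [-20,0,0],"spin": 0},{"hand": -1,"slide": [-25,0,0],"spin": 0},{"hand": -1,"slide": [-10,0,-20],"spin": 0},{"hand": -1,"slide": [-30,0,-20],"spin": 0},{"hand": -1,"slide": [-40,0,0],"spin": 0},{"hand": -1,"slide": [-30,0,0],"spin": 0}])

```text
time: 24.55
tool_pos: [0.3724, 0.2441, 0.1889]
tool_rot: [2.806, 1.524, 3.048]
contact_force: [-0.1, 0.6, -0.6]
opening: 0.0175
```

```bash
python3 st.py place spatula .14 -1 w15
```

```text
rot [2.807 1.524 3.049] tilt xz [-0.047  0.004 -0.999]
place spatula [ 0.5296 -0.172 ] 0.03 0.2945
t 24.75 pos [0.3726 0.2441 0.1869] zyaw 0.2418 open 0.0175 F [-0.5 -0.5 -1.8]
[{"hand": -1.0, "slide": [0.8, -44.2, 5.4], "spin": -0.0053}, {"hand": -1.0, "slide": [0.8, -44.2, 5.1], "spin": -0.0053}, {"hand": -1.0, "slide": [0.8, -44.2, 4.9], "spin": -0.0053}, {"hand": -1.0, "slide": [0.8, -44.3, 4.7], "spin": -0.0053}, {"hand": -1.0, "slide": [0.8, -44.3, 4.4], "spin": -0.0053}, {"hand": -1.0, "slide": [0.8, -44.3, 4.2], "spin": -0.0053}, {"hand": -1.0, "slide": [0.8, -44.3, 4.0], "spin": -0.0053}, {"hand": -1.0, "slide": [0.8, -44.3, 3.7], "spin": -0.0053}, {"hand": -1.0, "slide": [0.9, -44.4, 3.5], "spin": -0.0053}, {"hand": -1.0, "slide": [0.9, -44.4, 3.3], "spin": -0.0053}]
```

View pics/w15.png

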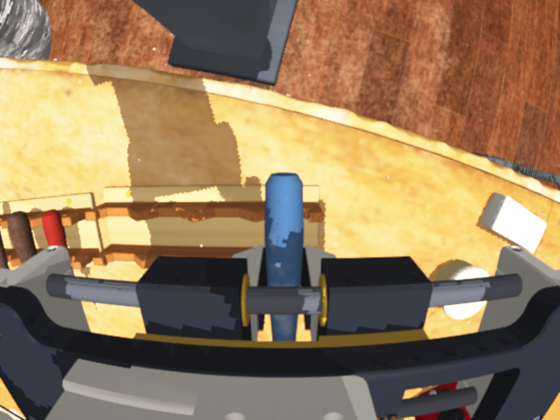

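Emit:
send_rows(motion=[{"hand": -1,"slide": [0,-44,7],"spin": -0.005},{"hand": -1,"slide": [0,-44,7],"spin": -0.005},{"hand": -1,"slide": [0,-44,7],"spin": -0.005},{"hand": -1,"slide": [0,-44,5],"spin": -0.005},{"hand": -1,"slide": [0,-44,5],"spin": -0.005},{"hand": -1,"slide": [0,-44,5],"spin": -0.005},{"hand": -1,"slide": [0,-44,3],"spin": -0.005}])

```text
time: 25.45
tool_pos: [0.4857, -0.0486, 0.1673]
tool_rot: [2.757, 1.503, 3.047]
contact_force: [0.7, 0.6, -0.7]
opening: 0.0177
```

```bash
python3 st.py place spatula .10 -1
```

```text
rot [2.753 1.502 3.04 ] tilt xz [-0.068  0.007 -0.998]
place spatula [ 0.5296 -0.172 ] 0.03 0.2945
t 25.65 pos [ 0.4852 -0.0474  0.1674] zyaw 0.2875 open 0.0176 F [-0.3  0.2 -1.7]
[{"hand": -1.0, "slide": [8.3, -33.3, 2.4], "spin": -0.0018}, {"hand": -1.0, "slide": [8.4, -33.3, 2.4], "spin": -0.0018}, {"hand": -1.0, "slide": [8.4, -33.3, 2.3], "spin": -0.0018}, {"hand": -1.0, "slide": [8.4, -33.3, 2.2], "spin": -0.0018}]
```

Emit:
send_rows(motion=[{"hand": -1,"slide": [0,-33,2],"spin": -0.002},{"hand": -1,"slide": [5,-33,2],"spin": -0.002},{"hand": -1,"slide": [12,-33,2],"spin": -0.002},{"hand": -1,"slide": [15,-33,2],"spin": -0.002}])

```text
time: 26.05
tool_pos: [0.5274, -0.1645, 0.1291]
tool_rot: [2.692, 1.498, 2.999]
contact_force: [0.9, 0.2, 0.1]
opening: 0.0176
```

```bash
python3 st.py place spatula .045 -1 w16
```

```text
rot [2.681 1.495 2.986] tilt xz [-0.074  0.012 -0.997]
place spatula [ 0.5296 -0.172 ] 0.03 0.2945
t 26.25 pos [ 0.5264 -0.1639  0.1286] zyaw 0.3056 open 0.0175 F [-0.7  0.4 -0.1]
[{"hand": -1.0, "slide": [26.6, -5.2, 2.1], "spin": 0.0056}, {"hand": -1.0, "slide": [26.6, -5.2, 2.1], "spin": 0.0056}]
```

View pics/w16.png

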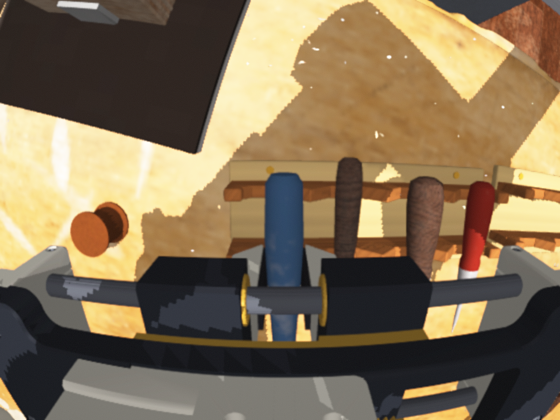

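Emit:
send_rows(motion=[{"hand": -1,"slide": [25,-5,2],"spin": 0.006},{"hand": -1,"slide": [25,-5,2],"spin": 0.006}])

```text
time: 26.45
tool_pos: [0.5314, -0.1685, 0.081]
tool_rot: [2.708, 1.502, 3.004]
contact_force: [0.8, 0.6, -0.8]
opening: 0.0176
```

```bash
python3 st.py place spatula .003 -1 w17
```

```text
rot [2.704 1.501 3.   ] tilt xz [-0.069  0.01  -0.998]
place spatula [ 0.5296 -0.172 ] 0.03 0.2945
t 26.65 pos [ 0.5313 -0.169   0.0815] zyaw 0.2968 open 0.0174 F [-0.1  0.1  0.5]
[{"hand": -1.0, "slide": [24.2, -1.9, 0.3], "spin": 0.0012}, {"hand": -1.0, "slide": [24.2, -1.9, 0.3], "spin": 0.0012}]
```

View pics/w17.png

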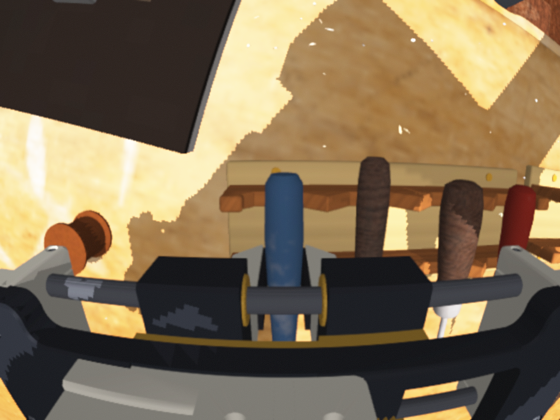

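Emit:
send_rows(motion=[{"hand": -1,"slide": [22,-3,0],"spin": 0.002},{"hand": -1,"slide": [22,-2,0],"spin": 0}])

```text
time: 26.85
tool_pos: [0.5336, -0.1731, 0.043]
tool_rot: [2.76, 1.512, 3.057]
contact_force: [-0.1, 0.3, -0.2]
opening: 0.0173
```

```bash
python3 st.py place spatula .001 -1
```

```text
rot [2.748 1.509 3.043] tilt xz [-0.061  0.006 -0.998]
place spatula [ 0.5296 -0.172 ] 0.03 0.2945
t 27.05 pos [ 0.533  -0.1733  0.0428] zyaw 0.2965 open 0.0175 F [ 0.7 -0.  -0.7]
[{"hand": -1.0, "slide": [12.0, 1.9, -2.2], "spin": 0.002}]
```

Emit:
send_rows(motion=[{"hand": -1,"slide": [11,1,-3],"spin": 0.002}])

```text
time: 27.15
tool_pos: [0.5312, -0.1737, 0.0344]
tool_rot: [2.783, 1.515, 3.077]
contact_force: [0.1, -0.3, 0.3]
opening: 0.018
```

```bash
python3 st.py place spatula .001 -1
```

```text
rot [2.752 1.511 3.046] tilt xz [-0.06   0.006 -0.998]
place spatula [ 0.5296 -0.172 ] 0.03 0.2945
t 27.35 pos [ 0.5297 -0.1731  0.0327] zyaw 0.2944 open 0.0176 F [1.2 0.  0.3]
[{"hand": -1.0, "slide": [1.7, 1.0, 0.4], "spin": -0.0001}]
```

Emit:
send_rows(motion=[{"hand": -0.5,"slide": [1,0,0],"spin": 0},{"hand": -0.3,"slide": [0,0,0],"spin": 0},{"hand": -0.2,"slide": [0,0,0],"spin": 0},{"hand": -0.2,"slide": [0,0,0],"spin": 0},{"hand": -0.2,"slide": [-20,0,0],"spin": 0},{"hand": -0.2,"slide": [-30,0,0],"spin": 0},{"hand": -0.2,"slide": [-40,0,0],"spin": 0},{"hand": -0.2,"slide": [-40,0,0],"spin": 0}])

```text
time: 28.15
tool_pos: [0.5331, -0.1724, 0.1588]
tool_rot: [2.682, 1.494, 2.975]
contact_force: [0.3, 0.3, 0.5]
opening: 0.0365
```

Emit:
send_rows(motion=[{"hand": -0.2,"slide": [-40,20,-10],"spin": 0},{"hand": -0.2,"slide": [-40,30,-20],"spin": 0},{"hand": -0.2,"slide": [-20,30,-20],"spin": 0},{"hand": -0.2,"slide": [0,30,-10],"spin": 0}])

```text
time: 28.55
tool_pos: [0.4543, -0.0882, 0.2713]
tool_rot: [2.722, 1.504, 3.011]
contact_force: [1.0, 0.9, -0.2]
opening: 0.0371
```

```bash
python3 st.py place gouge .2 -.2 >/dev/null; python3 wl.py w18
python3 - <<'E'
from h import *
for n in ["scene","side"]:
    p=vision.read_camera(n); cv2.imwrite(f"pics/{n}18.png",p["pixels"])
    for t in ["paste_tub","thread_spool"]:
        r=vision.cut_out(p,t)
        if r: w,_,_=pts(p,r[0]["mask"]); print(n,t,r[0]["conf"],np.median(w,0).round(4))
E
```

```text
28.75 [ 0.4545 -0.0883  0.2686]
gouge_handle 0.82 [248. 227.] [ 0.5024 -0.1171  0.0571]
dark_awl_handle 0.62 [300. 238.] [ 0.4945 -0.0528  0.0646]
spatula_handle 0.74 [195. 223.] [ 0.5147 -0.1765  0.0564]
red_awl_handle 0.62 [340. 223.] [ 0.4663 -0.0041  0.062 ]
red_awl_handle 0.19 [265. 219.] [ 0.4955 -0.0923  0.011 ]
bench -8.702694193646332e-05
scene paste_tub 0.75 [0.4262 0.4731 0.0374]
scene thread_spool 0.56 [ 0.5794 -0.3319  0.0414]
side paste_tub 0.74 [0.439  0.4988 0.0427]
side thread_spool 0.55 [ 0.5901 -0.3136  0.034 ]
```

View pics/w18_m.png

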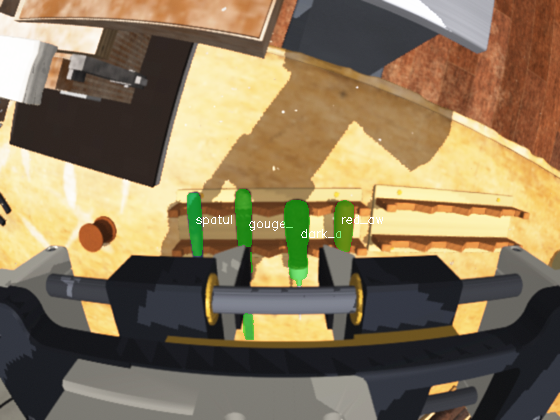

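View pics/w18_t.png

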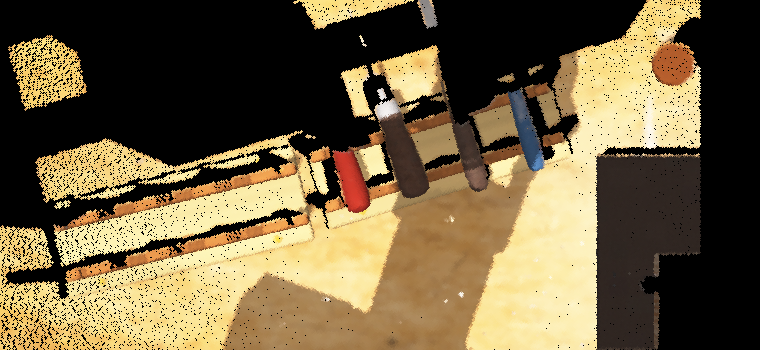

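View pics/side18.png

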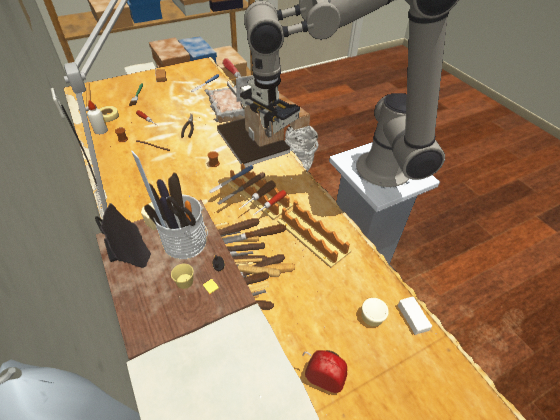

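```bash
sed -e 's/^r=.*/r=(.5035,-.0859,.2945)/' -e 's/"spatula":(.090/"spatula":(-.090/;s/"gouge":(.030/"gouge":(-.030/;s/"dark":(-.030/"dark":(.030/;s/"red":(-.090/"red":(.090/' tw.py > tw2.py; python3 tw2.py w18
```

```text
spatula y at mid -0.09124588205946066 rel yaw 0.0006922164649702032 butt x->mid 0.0016718657664090003 width 0.014489354322423487 topz 0.05917588879218194 n 567
gouge y at mid -0.030409419732281857 rel yaw -0.000976791508417075 butt x->mid 0.0008637049405666175 width 0.016194873716911105 topz 0.06135200775993063 n 746
dark y at mid 0.03337832701081079 rel yaw 0.045795139945496575 butt x->mid 0.0008554644913535692 width 0.02525799877555637 topz 0.07058344873823602 n 1287
red y at mid 0.09057435191357927 rel yaw -0.013502323348253527 butt x->mid -0.00029178352779850314 width 0.01862141174956653 topz 0.06565258495819984 n 835
```

```bash
python3 -c "
from cell import job,observe
print(observe()['time']); print(job.hand_in())"
```

```text
29.3
the job is handed in; nothing more can be done
None
```

All four tools are on the formerly empty rack in reverse order. From left to right they are red awl, dark awl, gouge, spatula. I handed the job in at 29.3 s, with the gripper open and well above everything.

**Last checks:**
- **Lengthwise:** by the wrist camera, each handle's middle is within 2 mm of midway between the rails.
- **Seating:** all four handles lie at their seated height and within about 3 mm of their notch centres.
- **Tub and spool:** the tub reads the same as at the start in both fixed cameras. The spool does in the scene camera. The side camera never found it at the start, so that view gives no comparison.

**Disagreement:** the dark awl's fit gave a 2.6° turn and a 3 mm sideways offset. That fit also came out 25 mm wide where the others were 14–19 mm, so I took it as stray points. The awl looks seated in the pictures, and I did not re-measure it.

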